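Find the sheet weight that still grips

ROBOT

A 6-joint arm with a two-finger parallel gripper is mounted at the origin on the work surface. World frame = base frame: x ahead of the robot, y to its left, z up, the work surface at z = 0. Lengths are in m, angles in degrees, forces in N, time in s.
With the tool pointing down it reaches from about 0.375 to 0.9 m from the base axis. Payload 3.1 kg.
Tool frame: the origin (TCP) lies between the finger pads; the fingertips stand 17 mm ahead of it and the grasp point (between the pads) lies 2 mm behind it; x points along the fingers, z is the direction in which the jaws open and shut, and the axes are right-handed (so a half turn about x gives the same grasp; the last joint's range is limited). The gripper opens to 85 mm and grips with 20 to 120 N. Pads are 22 mm wide; open, the fingers measure 114 mm over their backs; the gripper's body (76 mm by 85 mm) begins 54 mm behind the grasp point. The pads swing forward as they close: fully open they stand 13 mm farther back than shut.
Start: joints at [-76.347, 30.224, 82.088, -0, 67.689, -10.227], TCP at [0.253, -0.571, 0.248] pointing down, gripper open.
Joint ranges: [-176.69, 176.69], [-43.24, 126.21], [12.49, 139.97], [-82, 262], [0, 151.66], [-163.58, 163.58]. Speed limits (degrees/s): [159.86, 159.86, 180, 180, 180, 180].

INTERFACE

Orientations are given as a 3x3 rotation matrix whose columns are the frame's x, y, z axes.
In Python, from rig import arm, cams, spot_in, masks_of, spot_point gives the robot as it stands.
- The arm moves only by the tool send_rows, never from a script. Its argument "series" is a list that holds one entry, the list of rows, each a list of 6 numbers: the shift along the tool's x, y, z in mm, then the turn, a rotation vector about the tool's x, y, z in degrees. In form: [[[x, y, z, rx, ry, rz], ...]]. A call has 1 to 10 rows; each row shifts and turns the commanded pose from where the row before left it, along the tool's axes as they then stand; what a row does not reach is not made up. A row lasts 1/12 s, in which the tool goes at most 41.7 mm and 7.16 degrees, less where a joint would pass 70% of its speed; a pose out of reach is approached as far as the arm can. A call with a gripper value outside its range is refused whole. "jaw" is the opening in per cent of the stroke, from 0 (shut) to 100 (fully open), set as the call begins (left out, the last holds). The fingers move at their own pace and stop on an object; "grip_force" is the grip in N (left out, the last holds). Time passes only in rows, so rows that do not move let the fingers close. It gives the time, the measured TCP pose, the force and the opening at its end, in the units of the state.
- arm.read_state(): the state, without advancing time (a new reading comes with each control period).
- cams.get_image(name): name is "scene" or "top"; returns the picture (384x512x3 uint8, blue, green, red); there is no depth.
- cams.camera_params(name): a dict with "fx", "fy", "cx", "cy" (pixels), "rvec" (rotation vector, rad) and "tvec" (3), from world to camera coordinates, as OpenCV has them. Camera axes: x right, y down, z forward; pixel columns grow to the right and rows downward; lengths in m; the calibration is good to about 2 mm. A picture is of the moment at which its call begins. camera_params takes no time and is no camera call.
- arm.job_done(): hands the job in, once; it reports no verdict.
Trained networks look in the newest picture that a camera, given by its name, has taken for a name from the list of things; names that differ only in an ending like _2 or _b are one class to them, and where a whole thing is asked for, a point or a joint stands for the part that bears it (a point fixed in the world has none). Each returns a list of dicts, best first, with "p" (0 to 1); they miss things now and then, are a little off and sometimes report something else, mostly with a low value. They report only what shows in the picture. A call takes as long as a camera call. They do not tell look-alikes from the thing itself.
- spot_in(camera, thing): "extent" ([left, top, width, height] in pixels, round what is visible of it).
- masks_of(camera, thing): "pixels" (384x512 bool, what is visible of it) and "extent" ([left, top, width, height] in pixels, round what is visible of it).
- spot_point(camera, thing): "centre" ([column, row] in pixels: a listed point, or the origin of a listed thing).
The state is a dict: "t": time; "joint_positions": joint angles; "qvel": joint speeds; "tau": joint torques, N m; "tool_pos": TCP position; "tcp_rot": TCP orientation; "force": force on the tool from outside, world axes, zero at the start; "torque": the same for the moment, N m; "width": finger opening in m.
Only numpy, scipy, OpenCV 4.12 (cv2) and the standard library are available. Lean on these libraries where they do the work, as an engineer would, in place of code of your own. Each camera call takes 0.05 s, during which the arm holds its last target.

TASK

Of the three alike sheet weights on the sketch pad only one still has a sole that bites; the other two soles have gone glazed and slippery, which shows only in how hard a weight drags over the paper for the force that holds it down (the weights are not equally heavy, so press a little). Drag them over the pad, pressing lightly, to find out; then lay the good one along the top edge of the sheet on the sloped drawing board, where it must stay put, and lay the other two flat on their soles in the orange tray. Never press a weight hard on the pad or the drawing board, never let one slide off down the drawing board, and leave the other things on the table alone.

Things in the scene. Friction and masses are not known exactly. Their poses are not given: they have to be found in the camera images.
- weight_a_center (a point): centre of one of three alike sheet weights: navy die-cast bar with a brass strip on top, on a 10 mm dark foam-rubber sole. 100 mm long (its x), 44 mm wide (y, upright sides: grip here), 50 mm high (z, up). The point is half-way up, 25 mm above the sole's face. 0.18 to 0.48 kg, each different
- weight_b_center (a point): as weight_a_center, for the second weight. The letters say nothing about soles or places. Friction of a sole on paper or anything else: good one 0.67 to 0.93, glazed ones 0.13 to 0.21
- weight_c_center (a point): as weight_a_center, for the third weight. A sole yields by 0.25 mm per newton, up to 5 mm
- pad_face (a point): centre of the upper face of the fixed white sketch pad, 240 mm (x) by 320 mm (y), 12 mm thick. The weights start on it, soles down, in a row along its y about 105 mm apart, long axes roughly along its x, within 35 mm of its middle line. Pressing a weight on it with over 20 N spoils the paper; 5 to 15 N is a good light press
- pad: the sketch pad as a whole; origin at the centre of its underside, axes as pad_face
- sheet_top (a point): middle of the top edge of the paper sheet on the sloped drawing board (fixed), on the board's face: x points up the slope, y along the sheet's edge, z square out of the face. Slope 25 degrees, rising away from the robot. Face 250 mm wide (y), from 95 mm above to 235 mm below this point. Over 20 N spoils the drawing
- drawing_board: the drawing board as a whole: plywood panel on a wooden frame, 310 mm (x) by 250 mm (y), up to 160 mm high; a wooden lip stands 12 mm proud of the face along its low edge, towards the robot; origin at the centre of its underside
- tray_floor (a point): centre of the inner floor of the fixed open orange tray for weights that need new soles: floor 4 mm above the table, inside 252 mm (x) by 122 mm (y), rim 32 mm above the table; two weights fit end to end along its x
- pencil: red pencil lying across the far end of the sketch pad, 175 mm long (y), 8 mm thick, loose; leave it
- mug: white mug, 82 mm wide, 92 mm high, loose, left beyond the drawing board or tray; leave it; origin under its centre
- phone: black phone lying flat beyond the pad, 154 x 74 x 9 mm, loose; leave it
- pencil_pack: flat pack of coloured pencils beyond the pad, 190 x 100 x 17 mm, loose; leave it
- spray: green fixative spray can, 52 mm wide, 184 mm high, on the right, loose; leave it
Things that resemble listed ones, but are neither listed nor needed, are in the scene too. Leave any red look-alike of the part that bears weight_c_center alone.

How it is judged:
By the outcome, as a careful person would: the job done as asked, in the order asked, and still so for the second after the job is handed in, with the robot touching nothing.
It also fails if it takes over 72 s, if anything falls off the work surface, if the arm or the gripper's body presses on something with over 40 N, if the wrist force passes 120 N, or if a joint passes its speed limit or range.

## Working session

There is one attempt and no reset: what is moved stays moved. The work goes in short steps, Python scripts to look and compute and a tool call to move; the robot and the scene stay as the last step left them, time stands still between calls to the robot, and variables do not carry over. Pictures are saved under pics/ and viewed, and the job is handed in when it is done.

Besides the shell and the picture viewer there is one more tool, called after "Emit:" as name(argument=value, ...), one argument or row to a line, values as JSON. send_rows: Moves the arm, as the interface text tells. Its arguments: {"type":"object","properties":{"series":{"type":"array","items":{"type":"array","items":{"type":"array","items":{"type":"number"}}}},"jaw":{"type":"number"},"grip_force":{"type":"number"}},"required":["series"]}

```bash
ls; mkdir -p pics; python3 - <<'E'
from rig import arm, cams, spot_in, masks_of, spot_point
import cv2
for n in ("scene","top"):
    im=cams.get_image(n); cv2.imwrite(f"pics/{n}0.png",im)
    p=cams.camera_params(n); print(n,p)
    for th in ("weight_a_center","pad_face","sheet_top","tray_floor","mug"):
        for f in (spot_point,spot_in):
            print(th,[{k:(([round(float(x),1) for x in v]) if k!='p' else round(float(v),2)) for k,v in d.items()} for d in f(n,th)])
s=arm.read_state(); print(s)
E
```

```text
pics
scene {'fx': 492.1191390702134, 'fy': 492.1191390702134, 'cx': 259.2224329514602, 'cy': 197.36693648844795, 'rvec': array([ 2.55384758,  0.63658473, -0.18882781]), 'tvec': array([-0.42404379, -0.2566428 ,  1.77679449])}
weight_a_center [{'centre': [259.4, 205.6], 'p': 0.93}]
weight_a_center [{'extent': [244.1, 192.8, 31.8, 25.3], 'p': 0.89}]
pad_face [{'centre': [274.1, 182.3], 'p': 0.63}]
pad_face [{'extent': [220.3, 135.2, 106.9, 101.6], 'p': 0.91}, {'extent': [262.7, 166.1, 31.3, 27.9], 'p': 0.63}, {'extent': [255.0, 72.4, 77.7, 57.1], 'p': 0.33}]
sheet_top [{'centre': [273.3, 183.0], 'p': 0.71}, {'centre': [188.0, 253.9], 'p': 0.6}]
sheet_top [{'extent': [107.1, 207.9, 132.9, 110.4], 'p': 0.71}]
tray_floor [{'centre': [291.3, 101.6], 'p': 0.87}]
tray_floor [{'extent': [257.5, 75.0, 74.0, 53.6], 'p': 0.67}]
mug [{'centre': [356.5, 118.8], 'p': 0.58}]
mug [{'extent': [348.7, 95.6, 26.1, 40.2], 'p': 0.6}, {'extent': [105.8, 208.0, 133.0, 111.0], 'p': 0.56}]
top {'fx': 416.2302193145897, 'fy': 416.2302193145897, 'cx': 255.67132034733893, 'cy': 189.70941562819579, 'rvec': array([
[... 818 characters left out ...]
8.20859660e+01,  7.03141575e-04,
        6.76890114e+01, -1.02274527e+01]), 'qvel': array([ 0.06039042, -0.03439838, -0.02744852, -0.05446639, -0.10124693,
        0.14948503]), 'tau': array([ 1.30465141e-03, -4.42334640e+01, -1.78424674e+01, -2.42852493e-04,
        8.14884206e-04, -1.14375272e-06]), 'tool_pos': array([ 0.25304986, -0.57147651,  0.24834421]), 'tcp_rot': array([[ 2.65586915e-05,  9.14391156e-01,  4.04831832e-01],
       [-6.12366040e-05,  4.04831833e-01, -9.14391154e-01],
       [-9.99999998e-01, -5.05494053e-07,  6.67460129e-05]]), 'force': array([-0.41021965, -0.39851969, -0.84553607]), 'torque': array([-0.01473602, -0.03419121, -0.04396756]), 'width': 0.08508546484793712}
```

```bash
python3 - <<'E'
import cv2
a=cv2.imread("pics/scene0.png");cv2.imwrite("pics/scene0b.png",cv2.resize(a[60:330,90:450],None,fx=2.2,fy=2.2,interpolation=cv2.INTER_CUBIC))
a=cv2.imread("pics/top0.png");cv2.imwrite("pics/top0b.png",cv2.resize(a[110:300,80:400],None,fx=2.5,fy=2.5,interpolation=cv2.INTER_CUBIC))
E
```

```text
(no output)
```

View pics/scene0b.png

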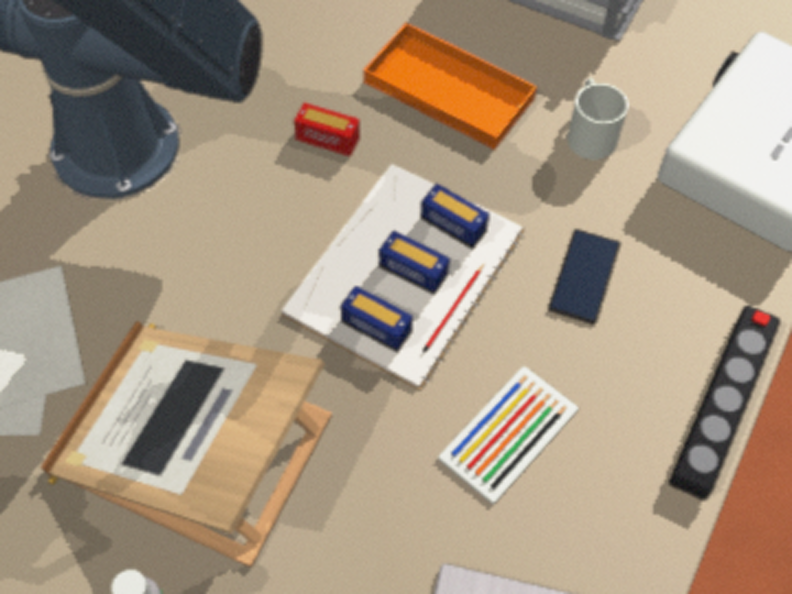

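View pics/top0b.png

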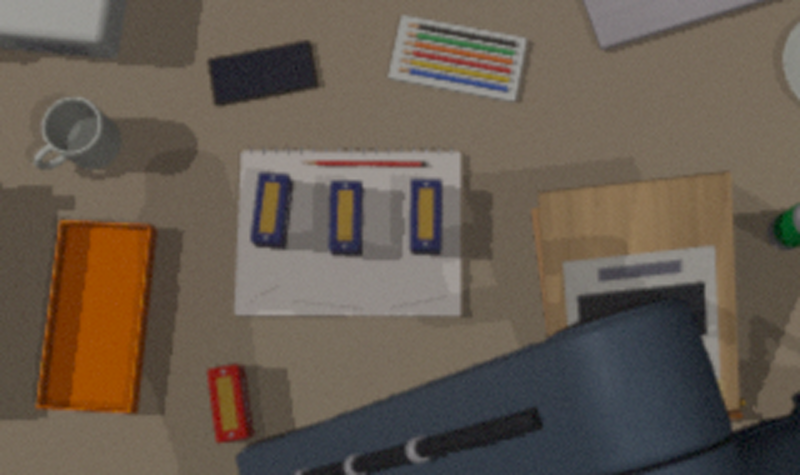

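The pictures show three navy weights on the pad (crop pixels, top view: 270,210; 345,217; 426,216). A red look-alike is at 230,403, which I'll leave alone. The orange tray is left at 97,317 and the drawing board is right at 640,290, with the sheet's top edge from about 565,262 to 713,247. The only navy bars are the three on the pad. Next I'll measure where they are.

```bash
cat > h.py <<'E'
import numpy as np, cv2
from rig import arm, cams
def cam(n):
    p=cams.camera_params(n); K=np.array([[p['fx'],0,p['cx']],[0,p['fy'],p['cy']],[0,0,1]]); R=cv2.Rodrigues(np.array(p['rvec']))[0]
    return K,R,np.array(p['tvec']).ravel()
def ray(n,uv):
    K,R,t=cam(n); c=-R.T@t; d=R.T@np.linalg.inv(K)@np.array([uv[0],uv[1],1.]); return c,d/np.linalg.norm(d)
def on_plane(n,uv,z=0.,nrm=None,p0=None):
    c,d=ray(n,uv)
    if nrm is None: nrm=np.array([0,0,1.]);p0=np.array([0,0,z])
    return c+d*((p0-c)@nrm)/(d@nrm)
def tri(uvs,uvt):
    K1,R1,t1=cam('scene');K2,R2,t2=cam('top')
    X=cv2.triangulatePoints(K1@np.c_[R1,t1],K2@np.c_[R2,t2],np.array(uvs,float).reshape(2,1),np.array(uvt,float).reshape(2,1)).ravel()
    return X[:3]/X[3]
def proj(n,X):
    K,R,t=cam(n); x=K@(R@np.asarray(X)+t); return x[:2]/x[2]
E
python3 - <<'E'
from h import *
np.set_printoptions(precision=4,suppress=True)
for n in ('top','scene'):
    im=cv2.imread(f'pics/{n}0.png'); hsv=cv2.cvtColor(im,cv2.COLOR_BGR2HSV)
    print(n)
    # brass
    for name,lo,hi,z,mn in (('brass',(15,90,90),(32,255,255),.062,40),('orange',(5,200,90),(15,255,255),.032,400),('navy',(105,100,20),(130,255,255),.04,100)):
        m=cv2.inRange(hsv,lo,hi); k,l,st,ce=cv2.connectedComponentsWithStats(m)
        for i in range(1,k):
            if st[i,4]<mn: continue
            pts=np.argwhere(l==i)[:,::-1].astype(np.float32)
            W=np.array([on_plane(n,p,z)[:2] for p in pts],np.float32)
            r=cv2.minAreaRect(W)
            print(name,st[i],ce[i].round(1),'world mean',W.mean(0),'rect',np.round(r[0],4),np.round(r[1],4),round(r[2],1))
E
```

```text
top
brass [244 134  40   9  88] [263.4 137.9] world mean [ 0.745  -0.1626] rect [ 0.745  -0.1628] [0.1407 0.0079] 76.0
brass [ 292  179   84   95 2866] [336.4 205.6] world mean [ 0.4903 -0.3971] rect [ 0.4243 -0.3809] [0.2769 0.3186] 86.7Traceback (most recent call last):
  File "<stdin>", line 12, in <module>
  File "h.py", line 9, in on_plane
    c,d=ray(n,uv)
        ~~~^^^^^^
  File "h.py", line 7, in ray
    K,R,t=cam(n); c=-R.T@t; d=R.T@np.linalg.inv(K)@np.array([uv[0],uv[1],1.]); return c,d/np.linalg.norm(d)
          ~~~^^^
  File "h.py", line 4, in cam
    p=cams.camera_params(n); K=np.array([[p['fx'],0,p['cx']],[0,p['fy'],p['cy']],[0,0,1]]); R=cv2.Rodrigues(np.array(p['rvec']))[0]
ValueError: time passes only in moves, steps and waits
```

```bash
sed -i 's/^def cam(n):/import functools\n@functools.lru_cache(None)\ndef cam(n):/' h.py
python3 - <<'E'
from h import *
np.set_printoptions(precision=4,suppress=True)
for n in ('top','scene'):
    im=cv2.imread(f'pics/{n}0.png'); hsv=cv2.cvtColor(im,cv2.COLOR_BGR2HSV)
    print(n, [hsv[int(v),int(u)] for u,v in ([(188,193),(218,196),(250,196)] if n=='top' else [(296,157),(278,176),(262,201)])])
    for name,lo,hi,z,mn in (('brass',(15,110,70),(32,255,255),.062,30),('orange',(3,180,70),(15,255,255),.032,400),('navy',(105,100,20),(130,255,255),.04,60)):
        m=cv2.inRange(hsv,lo,hi); k,l,st,ce=cv2.connectedComponentsWithStats(m)
        for i in range(1,k):
            if st[i,4]<mn or st[i,4]>6000: continue
            pts=np.argwhere(l==i)[:,::-1].astype(np.float32)
            W=np.array([on_plane(n,p,z)[:2] for p in pts],np.float32)
            r=cv2.minAreaRect(W)
            print(name,st[i],'mean',W.mean(0),'rect',np.round(r[0],4),np.round(r[1],4),round(r[2],1))
E
```

```text
top [array([ 21, 161, 133], dtype=uint8), array([ 21, 167, 130], dtype=uint8), array([ 21, 164, 132], dtype=uint8)]
brass [244 134  40   9  72] mean [ 0.7446 -0.1636] rect [ 0.7449 -0.1625] [0.1401 0.0066] 75.5
brass [184 183   8  20 107] mean [0.5633 0.1103] rect [0.5635 0.1101] [0.018 0.068] 81.6
brass [215 186   6  20 113] mean [0.5462 0.0065] rect [0.5473 0.0069] [0.0172 0.0666] 87.8
brass [247 186   6  20  97] mean [ 0.5425 -0.1045] rect [ 0.5412 -0.1028] [0.0172 0.0664] 86.9
brass [293 193   4  13  34] mean [ 0.5211 -0.2563] rect [ 0.5204 -0.256 ] [0.0103 0.0419] 85.7
brass [116 203  11  13  43] mean [0.5177 0.3408] rect [0.5173 0.3399] [0.0276 0.0413] 50.9
brass [109 215  27  59 481] mean [0.3887 0.336 ] rect [0.4001 0.3285] [0.0829 0.1938] 83.9
brass [167 261   8  21 115] mean [0.3015 0.1724] rect [0.3022 0.1726] [0.0674 0.0181] 7.3
orange [  95  198   47   77 2936] mean [0.4292 0.3558] rect [0.4316 0.3549] [0.1374 0.2582] 83.9
orange [ 477  244   35  140 1787] mean [ 0.102  -0.9012] rect [ 0.1122 -0.8903] [0.1119 0.4489] 79.8
navy [ 467  142   45  103 4285] mean [ 0.5106 -0.
[... 860 characters left out ...]
-0.455 ] rect [ 0.5546 -0.4476] [0.0384 0.1112] 2.9
brass [162 293  35  20 148] mean [ 0.4915 -0.4978] rect [ 0.4912 -0.4983] [0.1043 0.0188] 2.7
orange [ 256   71   77   56 2232] mean [0.4385 0.3473] rect [0.4359 0.3484] [0.148  0.2636] 83.9
navy [376   0  35  25 216] mean [0.6056 0.9686] rect [0.6027 0.9654] [0.097  0.1613] 54.0
navy [282 149  29  22 183] mean [0.5711 0.1028] rect [0.5618 0.1084] [0.0595 0.1038] 86.3
navy [263 166  31  26 227] mean [0.5522 0.0058] rect [0.545  0.0083] [0.06   0.1026] 86.7
navy [246 191  31  27 234] mean [ 0.5478 -0.1048] rect [ 0.5412 -0.1018] [0.0561 0.1041] 85.1
navy [296 234  30  33  75] mean [ 0.7497 -0.173 ] rect [ 0.7502 -0.1717] [0.1395 0.0053] 75.8
```

```bash
python3 - <<'E'
import cv2
def c(n,o,x,y,w,h,f):
    a=cv2.imread(f"pics/{n}0.png")[y:y+h,x:x+w]; cv2.imwrite(f"pics/{o}.png",cv2.resize(a,None,fx=f,fy=f,interpolation=cv2.INTER_CUBIC))
c('scene','bs',100,200,150,120,5); c('top','bt',285,170,100,110,5)
c('scene','ts',250,65,90,70,6); c('top','tt',85,190,65,95,6)
E
```

```text
(no output)
```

View pics/bs.png

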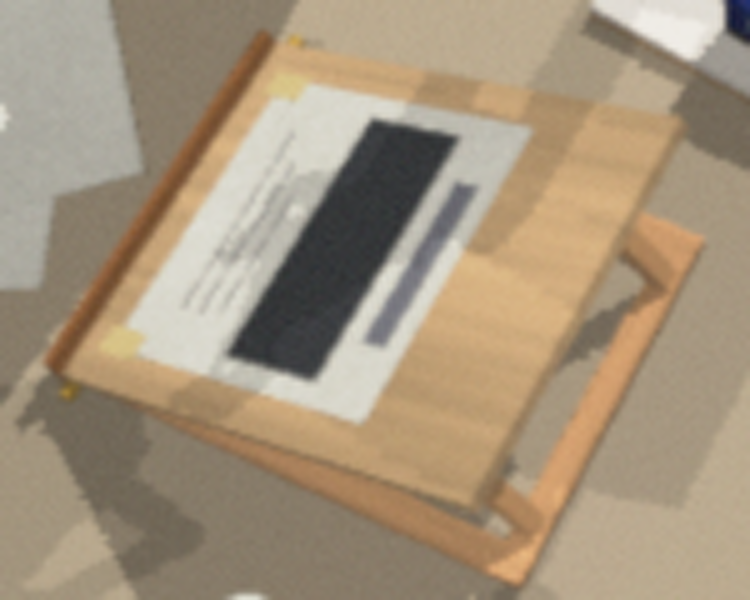

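View pics/bt.png

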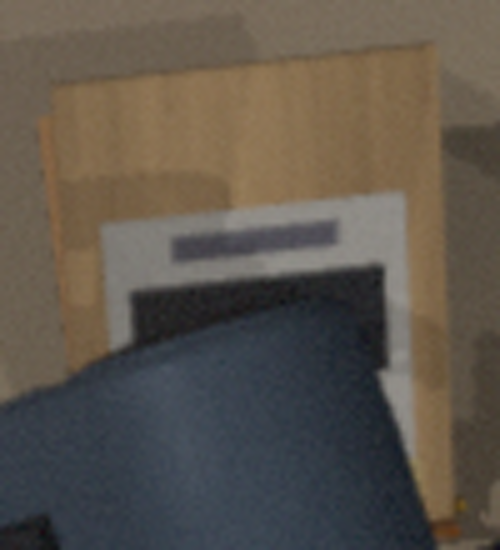

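View pics/ts.png

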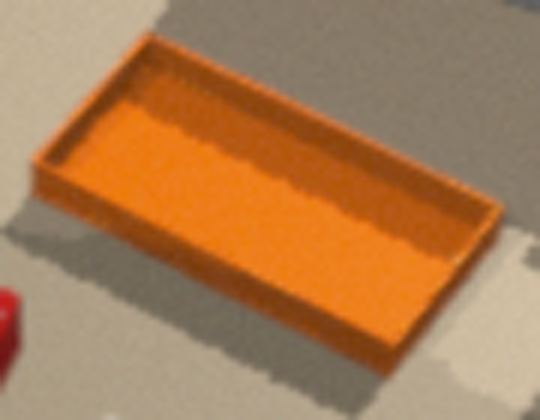

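View pics/tt.png

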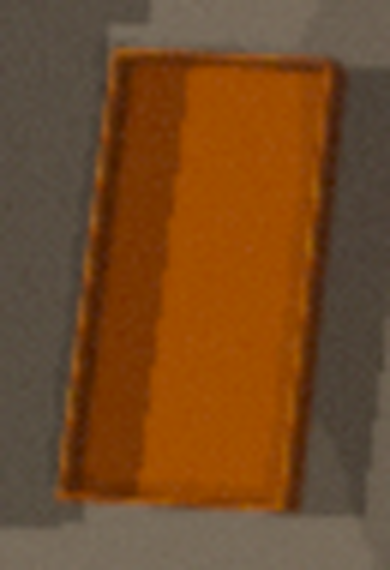

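```bash
python3 - <<'E'
from h import *
np.set_printoptions(precision=4,suppress=True)
def f(p,x0,y0,s): return [x0+(p[0]+.5)/s-.5,y0+(p[1]+.5)/s-.5]
print('tray')
Q=[]
for s,t in (((503,208),(113,48)),((388,350),(337,62)),((148,35),(62,497)),((35,160),(287,505))):
    a=f(s,250,65,6);b=f(t,85,190,6); print(tri(a,b),on_plane('scene',a,.032),on_plane('top',b,.032)); Q.append((on_plane('scene',a,.032)+on_plane('top',b,.032))/2)
Q=np.array(Q);print('c',Q.mean(0)); d=Q[0]-Q[2]+Q[1]-Q[3];print('yaw',np.degrees(np.arctan2(d[1],d[0])),np.linalg.norm(d)/2,np.linalg.norm(Q[0]-Q[1]+Q[2]-Q[3])/2)
print('board')
for s,t in (((535,127),(102,224)),((362,424),(405,193)),((683,122),(55,83)),((475,507),(437,43))):
    a=f(s,100,200,5);b=f(t,285,170,5); X=tri(a,b); print(X,a-proj('scene',X),b-proj('top',X))
E
```

```text
tray
[0.5681 0.4096 0.0303] [0.5685 0.408  0.032 ] [0.5679 0.409  0.032 ]
[0.5525 0.2787 0.0304] [0.5529 0.2774 0.032 ] [0.5523 0.2783 0.032 ]
[0.3125 0.4338 0.0325] [0.3129 0.4351 0.032 ] [0.3116 0.4331 0.032 ]
[0.301  0.3057 0.0377] [0.2991 0.3109 0.032 ] [0.3001 0.3064 0.032 ]
c [0.4332 0.3573 0.032 ]
yaw -6.317366317532536 0.2560214083961529 0.1288348720450327
board
[ 0.4577 -0.2793  0.1232] [ 0.2765 -0.0726] [0.2659 0.2403]
[ 0.4674 -0.4786  0.1209] [ 0.3084 -0.0667] [0.2791 0.2415]
[ 0.5444 -0.252   0.1621] [ 0.1506 -0.0441] [0.1424 0.1318]
[ 0.5581 -0.4983  0.1608] [ 0.5083 -0.1181] [0.4426 0.3906]
```

```bash
cat >> h.py <<'E'
from scipy.spatial.transform import Rotation as Ro, Slerp
def Rdown(yaw): # tool x down, y along heading yaw (deg), z to the right of it
    c,s=np.cos(np.radians(yaw)),np.sin(np.radians(yaw))
    return np.array([[0,c,s],[0,s,-c],[-1,0,0]])
def rows(p1,R1,n,nturn=None,p0=None,R0=None):
    st=arm.read_state()
    if p0 is None: p0,R0=np.array(st['tool_pos']),np.array(st['tcp_rot'])
    nt=nturn or n
    S=Slerp([0,1],Ro.from_matrix([R0,R1])); P=np.array(p0); R=R0
    for i in range(1,n+1):
        p=p0+(np.array(p1)-p0)*i/n; Rn=S(min(1,i/nt)).as_matrix()
        d=R.T@(p-P)*1000; r=np.degrees(Ro.from_matrix(R.T@Rn).as_rotvec())
        print([round(float(v),0) for v in d]+[round(float(v),1) for v in r]); P,R=p,Rn
E
python3 - <<'E'
from h import *
rows([.5423,-.1037,.20],Rdown(-4),15,6)
E
```

```text
[3.0, 30.0, -21.0, 4.6, 0.0, -0.0]
[3.0, 28.0, -23.0, 4.6, 0.0, -0.0]
[3.0, 27.0, -25.0, 4.6, 0.0, -0.0]
[3.0, 24.0, -27.0, 4.6, 0.0, -0.0]
[3.0, 22.0, -29.0, 4.6, 0.0, -0.0]
[3.0, 20.0, -31.0, 4.6, 0.0, -0.0]
[3.0, 17.0, -32.0, 0.0, 0.0, 0.0]
[3.0, 17.0, -32.0, 0.0, 0.0, 0.0]
[3.0, 17.0, -32.0, 0.0, 0.0, 0.0]
[3.0, 17.0, -32.0, 0.0, 0.0, 0.0]
[3.0, 17.0, -32.0, 0.0, 0.0, 0.0]
[3.0, 17.0, -32.0, 0.0, 0.0, 0.0]
[3.0, 17.0, -32.0, 0.0, 0.0, 0.0]
[3.0, 17.0, -32.0, 0.0, 0.0, 0.0]
[3.0, 17.0, -32.0, 0.0, 0.0, 0.0]
```

Emit:
send_rows(
  series=[
    [[3, 30, -21, 4.6, 0, 0], [3, 28, -23, 4.6, 0, 0], [3, 27, -25, 4.6, 0, 0], [3, 24, -27, 4.6, 0, 0], [3, 22, -29, 4.6, 0, 0], [3, 20, -31, 4.6, 0, 0], [3, 17, -32, 0, 0, 0], [3, 17, -32, 0, 0, 0], [3, 17, -32, 0, 0, 0], [3, 17, -32, 0, 0, 0]],
  ],
  jaw=78,
  grip_force=50,
)

```text
t: 1.93
tool_pos: [0.4451, -0.2603, 0.2184]
tcp_rot: [[0.001, 0.998, -0.065], [-0.0, -0.065, -0.998], [-1.0, 0.001, 0.0]]
force: [1.4, 0.1, 0.2]
width: 0.0665
```

Emit:
send_rows(
  series=[
    [[3, 17, -32, 0, 0, 0], [3, 17, -32, 0, 0, 0], [3, 17, -32, 0, 0, 0], [3, 17, -32, 0, 0, 0], [3, 17, -32, 0, 0, 0]],
  ],
)

```text
t: 2.35
tool_pos: [0.5404, -0.106, 0.2034]
tcp_rot: [[0.0, 0.998, -0.065], [-0.0, -0.065, -0.998], [-1.0, 0.001, 0.0]]
force: [0.2, -0.1, -0.4]
width: 0.0668
```

```bash
python3 - <<'E'
from h import *
np.set_printoptions(precision=4,suppress=True)
im=cams.get_image('scene'); cv2.imwrite('pics/s1.png',cv2.resize(im[100:280,180:360],None,fx=4,fy=4)[:600])
im=cams.get_image('top'); cv2.imwrite('pics/t1.png',im)
s=arm.read_state(); print(s['t'],s['tool_pos'],s['tcp_rot'],s['force'],s['width'])
rows([.5423,-.1037,.042],Rdown(-4),4)
E
```

```text
2.45 [ 0.5415 -0.1033  0.2031] [[ 0.0012  0.9983 -0.0589]
 [ 0.0012 -0.0589 -0.9983]
 [-1.      0.0011 -0.0013]] [-0.7047 -1.0121 -0.1586] 0.06694426353111495
[40.0, 0.0, 0.0, 0.2, -0.0, -0.0]
[40.0, 0.0, 0.0, 0.2, -0.0, -0.0]
[40.0, 0.0, 0.0, 0.2, -0.0, -0.0]
[40.0, 0.0, 0.0, 0.2, -0.0, -0.0]
```

View pics/t1.png

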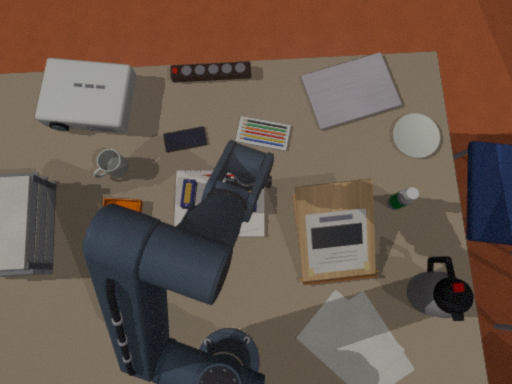

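View pics/s1.png

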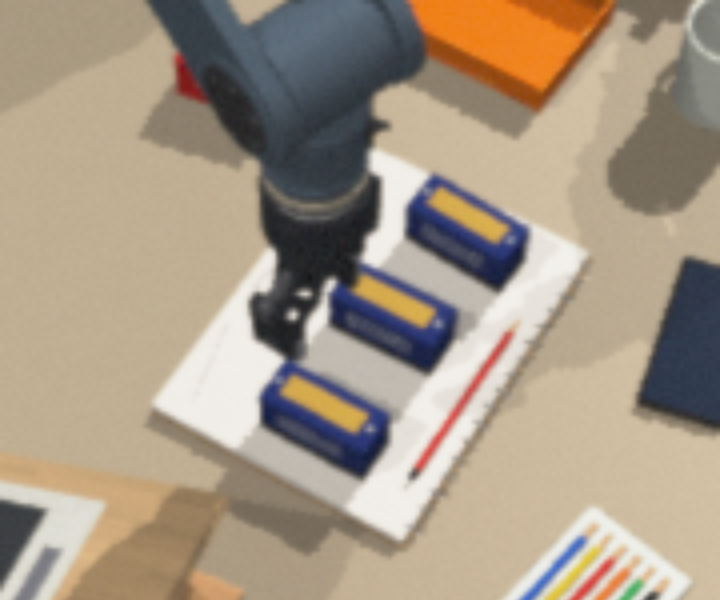

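The top view shows the gripper over the right-hand weight and the board unobstructed. The scene crop has the weights at 325,415, 392,315 and 467,230, with the pencil clear of them. I'll go down now.

Emit:
send_rows(
  series=[
    [[40, 0, 0, 0.6, 0, 0], [40, 0, 0, 0, 0, 0], [38, 0, 0, 0, 0, 0], [27, 0, 0, 0, 0, 0], [12, 0, 0, 0, 0, 0], [4, 0, 0, 0, 0, 0], [0, 0, 0, 0, 0, 0]],
  ],
)

```text
t: 3.03
tool_pos: [0.5394, -0.1082, 0.042]
tcp_rot: [[-0.001, 0.997, -0.076], [0.0, -0.076, -0.997], [-1.0, -0.001, -0.0]]
force: [0.3, 0.6, 0.6]
width: 0.0664
```

Emit:
send_rows(
  series=[
    [[0, 0, 0, 0, 0, 0], [0, 0, 0, 0, 0, 0], [0, 0, 0, 0, 0, 0], [0, 0, 0, 0, 0, 0], [0, 0, 0, 0, 0, 0], [0, 0, 0, 0, 0, 0]],
  ],
  jaw=0,
  grip_force=50,
)

```text
t: 3.53
tool_pos: [0.5408, -0.1082, 0.0434]
tcp_rot: [[0.003, 0.997, -0.075], [-0.001, -0.075, -0.997], [-1.0, 0.003, 0.001]]
force: [0.7, -1.6, 3.9]
width: 0.0433
```

Emit:
send_rows(
  series=[
    [[1, 0, 0, 0, 0, 0], [0, 0, 0, 0, 0, 0], [0, 0, 0, 0, 0, 0]],
  ],
)

```text
t: 3.78
tool_pos: [0.5408, -0.1082, 0.0425]
tcp_rot: [[0.003, 0.997, -0.075], [-0.001, -0.075, -0.997], [-1.0, 0.003, 0.001]]
force: [1.0, -1.1, 8.6]
width: 0.0432
```

Emit:
send_rows(
  series=[
    [[0, -3, 0, 0, 0, 0], [0, -4, 0, 0, 0, 0], [0, -4, 0, 0, 0, 0], [0, -4, 0, 0, 0, 0], [0, -4, 0, 0, 0, 0]],
  ],
)

```text
t: 4.2
tool_pos: [0.5232, -0.1072, 0.0426]
tcp_rot: [[0.007, 0.997, -0.076], [-0.002, -0.075, -0.997], [-1.0, 0.007, 0.002]]
force: [3.9, -0.0, 6.9]
width: 0.0433
```

Emit:
send_rows(
  series=[
    [[0, -4, 0, 0, 0, 0], [0, -4, 0, 0, 0, 0], [0, -4, 0, 0, 0, 0]],
  ],
)

```text
t: 4.45
tool_pos: [0.5113, -0.1063, 0.0426]
tcp_rot: [[0.007, 0.997, -0.076], [-0.003, -0.076, -0.997], [-1.0, 0.007, 0.002]]
force: [2.5, -0.8, 7.0]
width: 0.0434
```

Emit:
send_rows(
  series=[
    [[0, -4, 0, 0, 0, 0], [0, -4, 0, 0, 0, 0], [0, -4, 0, 0, 0, 0]],
  ],
)

```text
t: 4.7
tool_pos: [0.4993, -0.1055, 0.0426]
tcp_rot: [[0.007, 0.997, -0.075], [-0.003, -0.075, -0.997], [-1.0, 0.007, 0.002]]
force: [3.7, -0.2, 7.7]
width: 0.0435
```

Measured drag is about 3.4 N with 7.2 N press plus the weight's own load, so the right-hand weight looks glazed. Middle one next.

Emit:
send_rows(
  series=[
    [[-1, 0, 0, 0, 0, 0], [0, 0, 0, 0, 0, 0], [0, 0, 0, 0, 0, 0], [-10, 0, 0, 0, 0, 0], [-30, 0, 0, 0, 0, 0], [-30, 0, 0, -1.6, 0, 0], [0, 13, -38, 0, 0, 0], [0, 13, -38, 0, 0, 0], [0, 12, -40, 0, 0, 0], [0, 0, 0, 0, 0, 0]],
  ],
  jaw=78,
)

```text
t: 5.53
tool_pos: [0.5419, 0.0154, 0.1133]
tcp_rot: [[0.003, 0.999, -0.042], [0.002, -0.042, -0.999], [-1.0, 0.003, -0.002]]
force: [0.2, -0.3, 0.1]
width: 0.0667
```

```bash
python3 - <<'E'
from h import *
np.set_printoptions(precision=4,suppress=True)
s=arm.read_state(); print(s['t'],s['tool_pos'],s['force'],s['width'])
rows([.546,.007,.042],Rdown(-2.7),3)
E
```

```text
5.5333 [0.5419 0.0154 0.1133] [ 0.2031 -0.2699  0.0536] 0.06672232910991839
[24.0, 1.0, 3.0, 0.1, -0.0, -0.1]
[24.0, 1.0, 3.0, 0.1, -0.0, -0.1]
[24.0, 1.0, 3.0, 0.1, -0.0, -0.1]
```

Emit:
send_rows(
  series=[
    [[20, 2, 8, 0, 0, 0], [32, 1, 0, 0, 0, 0], [14, 1, 0, 0, 0, 0], [5, 0, 0, 0, 0, 0], [0, 0, 0, 0, 0, 0]],
  ],
)

```text
t: 5.95
tool_pos: [0.5426, 0.0014, 0.0402]
tcp_rot: [[-0.003, 0.999, -0.047], [0.001, -0.047, -0.999], [-1.0, -0.003, -0.0]]
force: [0.1, -0.1, 0.2]
width: 0.0667
```

Emit:
send_rows(
  series=[
    [[0, 0, 0, 0, 0, 0], [0, 0, 0, 0, 0, 0], [0, 0, 0, 0, 0, 0], [0, 0, 0, 0, 0, 0], [0, 0, 0, 0, 0, 0], [0, 0, 0, 0, 0, 0]],
  ],
  jaw=0,
)

```text
t: 6.45
tool_pos: [0.5439, 0.0021, 0.0426]
tcp_rot: [[0.001, 0.999, -0.048], [0.001, -0.048, -0.999], [-1.0, 0.001, -0.001]]
force: [-1.3, 5.8, 5.1]
width: 0.043
```

Emit:
send_rows(
  series=[
    [[0.7, 0, 0, 0, 0, 0], [0, -3, 0, 0, 0, 0], [0, -4, 0, 0, 0, 0], [0, -4, 0, 0, 0, 0], [0, -4, 0, 0, 0, 0]],
  ],
)

```text
t: 6.87
tool_pos: [0.535, 0.0005, 0.043]
tcp_rot: [[0.015, 0.999, -0.047], [-0.004, -0.047, -0.999], [-1.0, 0.015, 0.003]]
force: [7.1, -2.3, 4.6]
width: 0.0433
```

Emit:
send_rows(
  series=[
    [[0, -4, 0, 0, 0, 0], [0, -4, 0, 0, 0, 0], [0, -4, 0, 0, 0, 0]],
  ],
)

```text
t: 7.12
tool_pos: [0.5231, 0.0008, 0.043]
tcp_rot: [[0.015, 0.999, -0.047], [-0.004, -0.047, -0.999], [-1.0, 0.015, 0.003]]
force: [5.7, -1.0, 4.2]
width: 0.0434
```

Emit:
send_rows(
  series=[
    [[0, -4, 0, 0, 0, 0], [0, -4, 0, 0, 0, 0], [0, -4, 0, 0, 0, 0]],
  ],
)

```text
t: 7.37
tool_pos: [0.5113, 0.0012, 0.0429]
tcp_rot: [[0.015, 0.999, -0.047], [-0.004, -0.047, -0.999], [-1.0, 0.015, 0.003]]
force: [6.3, -0.8, 4.8]
width: 0.0433
```

Middle weight drags at about 6.2 N with only about 4.6 N press, which is strong bite. I'll still test the third, left one.

Emit:
send_rows(
  series=[
    [[-1, 0, 0, 0, 0, 0], [0, 0, 0, 0, 0, 0], [0, 0, 0, 0, 0, 0], [-10, 0, 0, 0, 0, 0], [-30, 0, 0, 0, 0, 0], [-30, 0, 0, 0, 0, 0], [0, 16, -37, 0, 0, 0], [0, 16, -37, 0, 0, 0], [0, 16, -37, 6, 0, 0], [0, 0, 0, 0, 0, 0]],
  ],
  jaw=78,
)

```text
t: 8.2
tool_pos: [0.5616, 0.1172, 0.1131]
tcp_rot: [[0.007, 0.989, -0.15], [0.002, -0.15, -0.989], [-1.0, 0.007, -0.003]]
force: [0.4, -0.5, 0.2]
width: 0.0664
```

```bash
python3 - <<'E'
from h import *
np.set_printoptions(precision=4,suppress=True)
s=arm.read_state(); print(s['t'],s['tool_pos'],s['force'],s['width'])
rows([.563,.1107,.041],Rdown(-8.7),3)
E
```

```text
8.2 [0.5616 0.1172 0.1131] [ 0.37   -0.4688  0.2435] 0.06638743277568615
[24.0, 1.0, 2.0, 0.0, -0.1, -0.1]
[24.0, 1.0, 2.0, 0.0, -0.1, -0.1]
[24.0, 1.0, 2.0, 0.0, -0.1, -0.1]
```

Emit:
send_rows(
  series=[
    [[20, 1, 2, 0, 0, 0], [32, 0, 0, 0, 0, 0], [14, 1, 0, 0, 0, 0], [5, 0, 0, 0, 0, 0], [0, 0, 0, 0, 0, 0]],
  ],
)

```text
t: 8.62
tool_pos: [0.5583, 0.1093, 0.0395]
tcp_rot: [[-0.004, 0.988, -0.151], [-0.0, -0.151, -0.989], [-1.0, -0.004, 0.001]]
force: [-0.1, 0.5, 1.1]
width: 0.0663
```

Emit:
send_rows(
  series=[
    [[0, 0, 0, 0, 0, 0], [0, 0, 0, 0, 0, 0], [0, 0, 0, 0, 0, 0], [0, 0, 0, 0, 0, 0], [0, 0, 0, 0, 0, 0], [0, 0, 0, 0, 0, 0]],
  ],
  jaw=0,
)

```text
t: 9.12
tool_pos: [0.5604, 0.1095, 0.0415]
tcp_rot: [[0.002, 0.988, -0.152], [-0.0, -0.152, -0.988], [-1.0, 0.002, -0.0]]
force: [0.4, 0.0, 2.6]
width: 0.0433
```

Emit:
send_rows(
  series=[
    [[0.7, 0, 0, 0, 0, 0], [0, -3, 0, 0, 0, 0], [0, -4, 0, 0, 0, 0], [0, -4, 0, 0, 0, 0], [0, -4, 0, 0, 0, 0]],
  ],
)

```text
t: 9.53
tool_pos: [0.5473, 0.1118, 0.0409]
tcp_rot: [[0.006, 0.988, -0.152], [-0.0, -0.152, -0.988], [-1.0, 0.006, -0.001]]
force: [2.4, -0.4, 4.5]
width: 0.0433
```

Emit:
send_rows(
  series=[
    [[0, -4, 0, 0, 0, 0], [0, -4, 0, 0, 0, 0], [0, -4, 0, 0, 0, 0]],
  ],
)

```text
t: 9.78
tool_pos: [0.5354, 0.1136, 0.0409]
tcp_rot: [[0.006, 0.988, -0.152], [-0.0, -0.152, -0.988], [-1.0, 0.006, -0.001]]
force: [2.3, -0.7, 4.2]
width: 0.0436
```

Emit:
send_rows(
  series=[
    [[0, -4, 0, 0, 0, 0], [0, -4, 0, 0, 0, 0], [0, -4, 0, 0, 0, 0]],
  ],
)

```text
t: 10.03
tool_pos: [0.5236, 0.1154, 0.0409]
tcp_rot: [[0.006, 0.988, -0.152], [-0.0, -0.152, -0.988], [-1.0, 0.006, -0.001]]
force: [2.5, 0.4, 5.7]
width: 0.0432
```

Emit:
send_rows(
  series=[
    [[1, 0, 0, 0, 0, 0], [0, -3, 0, 0, 0, 0], [0, -4, 0, 0, 0, 0], [0, -4, 0, 0, 0, 0], [0, -4, 0, 0, 0, 0]],
  ],
)

```text
t: 10.45
tool_pos: [0.5098, 0.1177, 0.0403]
tcp_rot: [[0.008, 0.988, -0.152], [-0.0, -0.152, -0.988], [-1.0, 0.008, -0.001]]
force: [3.4, -0.9, 7.9]
width: 0.0435
```

Emit:
send_rows(
  series=[
    [[0, -4, 0, 0, 0, 0], [0, -4, 0, 0, 0, 0], [0, -4, 0, 0, 0, 0]],
  ],
)

```text
t: 10.7
tool_pos: [0.4979, 0.1195, 0.0402]
tcp_rot: [[0.008, 0.988, -0.152], [0.0, -0.152, -0.988], [-1.0, 0.008, -0.001]]
force: [3.7, 0.5, 7.8]
width: 0.0433
```

The left one is glazed too: 3.6 N drag at 7.8 N press. So the middle one is good, and I'll go back to it.

Emit:
send_rows(
  series=[
    [[-1, 0, 0, 0, 0, 0], [0, 0, 0, 0, 0, 0], [0, 0, 0, 0, 0, 0], [-10, 0, 0, 0, 0, 0], [-30, 0, 0, 0, 0, 0], [-30, 0, 0, 0, 0, 0], [0, 10, 38, 0, 0, 0], [0, 10, 38, 0, 0, 0], [0, 10, 38, -6, 0, 0], [0, 0, 0, 0, 0, 0]],
  ],
  jaw=78,
)

```text
t: 11.53
tool_pos: [0.5093, -0.0036, 0.1109]
tcp_rot: [[0.005, 0.999, -0.049], [-0.003, -0.049, -0.999], [-1.0, 0.005, 0.002]]
force: [0.8, -0.0, -0.8]
width: 0.0665
```

```bash
python3 - <<'E'
from h import *
np.set_printoptions(precision=4,suppress=True)
im=cams.get_image('scene'); cv2.imwrite('pics/s2.png',cv2.resize(im[100:250,200:350],None,fx=4,fy=4,interpolation=cv2.INTER_CUBIC))
hsv=cv2.cvtColor(im,cv2.COLOR_BGR2HSV)
m=cv2.inRange(hsv,(15,110,70),(32,255,255)); k,l,st,ce=cv2.connectedComponentsWithStats(m)
for i in range(1,k):
    if 40<st[i,4]<200 and st[i,1]<230:
        W=np.array([on_plane('scene',p,.062)[:2] for p in np.argwhere(l==i)[:,::-1].astype(float)],np.float32); r=cv2.minAreaRect(W); print(st[i],W.mean(0),r)
s=arm.read_state(); print(s['t'],s['tool_pos'],s['force'],s['width'])
rows([.511,.001,.041],Rdown(-2.7),3)
E
```

```text
[291  97  12  11  45] [0.4657 0.3094] ((0.46629589796066284, 0.3096219003200531), (0.030126985162496567, 0.051798563450574875), 9.299099922180176)
[302 107  17  13  65] [0.53   0.2879] ((0.5335403084754944, 0.2912788987159729), (0.04249357804656029, 0.057407692074775696), 89.06907653808594)
[229 110  14   8  55] [0.299  0.1667] ((0.30070510506629944, 0.16790767014026642), (0.05137939006090164, 0.01816520281136036), 6.876290321350098)
[279 142  12   9  53] [0.5138 0.1178] ((0.5124313235282898, 0.11743173003196716), (0.017993072047829628, 0.04133274033665657), 80.85633087158203)
[263 168  16  11  75] [0.5218 0.0008] ((0.5200688242912292, 0.0004513384774327278), (0.01660281978547573, 0.05385996028780937), 86.89479064941406)
[239 189  20  14 112] [ 0.4997 -0.1053] ((0.499400794506073, -0.10517477989196777), (0.0184781476855278, 0.06879368424415588), 84.7366714477539)
11.5833 [ 0.508  -0.001   0.1106] [-1.0376  0.6282  0.4453] 0.06640562790586815
[23.0, 1.0, -1.0, -0.1, 0.0, -0.0]
[23.0, 1.0, -1.0, -0.1, 0.0, -0.0]
[23.0, 1.0, -1.0, -0.1, 0.0, -0.0]
```

View pics/s2.png

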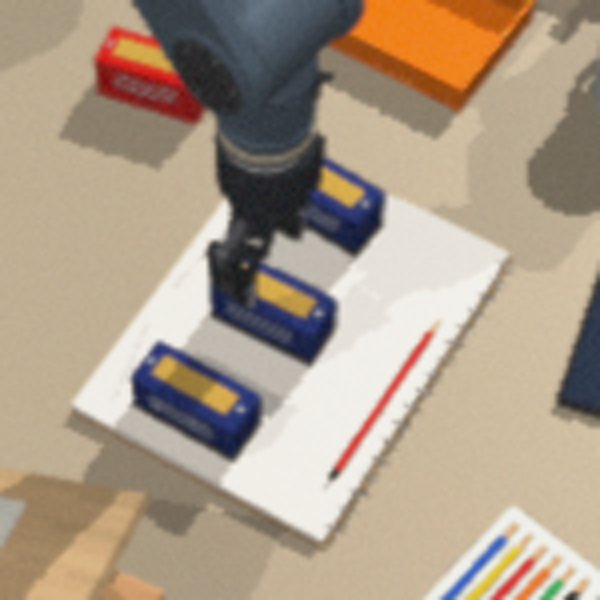

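Emit:
send_rows(
  series=[
    [[20, 2, -2, 0, 0, 0], [32, 1, 0, 0, 0, 0], [13, 0, 0, 0, 0, 0], [4, 0, 0, 0, 0, 0], [0, 0, 0, 0, 0, 0]],
  ],
)

```text
t: 12.0
tool_pos: [0.5086, 0.0053, 0.04]
tcp_rot: [[-0.003, 0.999, -0.047], [0.001, -0.047, -0.999], [-1.0, -0.003, -0.001]]
force: [-0.4, 0.1, -0.1]
width: 0.0666
```

Emit:
send_rows(
  series=[
    [[0, 0, 0, 0, 0, 0], [0, 0, 0, 0, 0, 0], [0, 0, 0, 0, 0, 0], [0, 0, 0, 0, 0, 0], [0, 0, 0, 0, 0, 0], [0, 0, 0, 0, 0, 0]],
  ],
  jaw=0,
)

```text
t: 12.5
tool_pos: [0.5104, 0.0042, 0.0417]
tcp_rot: [[0.002, 0.999, -0.048], [-0.0, -0.048, -0.999], [-1.0, 0.002, 0.0]]
force: [0.9, -0.2, 4.6]
width: 0.0435
```

Emit:
send_rows(
  series=[
    [[-10, 0, 0, 0, 0, 0], [-30, 0, 0, 0, 0, 0], [-30, 0, 0, 0, 0, 0], [0, 0, 0, 0, 0, 0], [0, 0, 0, 0, 0, 0]],
  ],
)

```text
t: 12.92
tool_pos: [0.5104, 0.0042, 0.1121]
tcp_rot: [[0.003, 0.999, -0.048], [-0.0, -0.048, -0.999], [-1.0, 0.003, 0.0]]
force: [0.2, 0.1, -4.0]
width: 0.0435
```

```bash
cat >> h.py <<'E'
ST=np.array([.4630,-.3785,.1213])
def board(psi=3.):
    c,s=np.cos(np.radians(25)),np.sin(np.radians(25)); Z=Ro.from_euler('z',psi,degrees=True).as_matrix()
    return Z@np.array([c,0,s]),Z@np.array([0,1.,0]),Z@np.array([-s,0,c])
def Rboard():
    u,b,n=board(); return np.c_[-n,b,u]
E
python3 - <<'E'
from h import *
np.set_printoptions(precision=4,suppress=True)
s=arm.read_state(); print(s['t'],s['tool_pos'],s['force'],s['width'],s['joint_positions'])
u,b,n=board(); print(Rboard())
tgt=ST+n*.10; print(tgt)
rows(tgt,Rboard(),16,15)
E
```

```text
12.9167 [0.5104 0.0042 0.1121] [ 0.1716  0.1228 -4.0309] 0.043529378465591975 [-12.0907  33.8288 105.2933   0.0147  40.7193  80.6258]
[[ 0.422  -0.0523  0.9051]
 [ 0.0221  0.9986  0.0474]
 [-0.9063  0.      0.4226]]
[ 0.4208 -0.3807  0.2119]
[-6.0, -4.0, 24.0, -6.3, -1.2, 1.4]
[-6.0, -7.0, 24.0, -6.3, -1.2, 1.4]
[-6.0, -9.0, 23.0, -6.3, -1.2, 1.4]
[-5.0, -12.0, 22.0, -6.3, -1.2, 1.4]
[-5.0, -14.0, 21.0, -6.3, -1.2, 1.4]
[-5.0, -16.0, 19.0, -6.3, -1.2, 1.4]
[-5.0, -18.0, 17.0, -6.3, -1.2, 1.4]
[-5.0, -20.0, 16.0, -6.3, -1.2, 1.4]
[-5.0, -21.0, 13.0, -6.3, -1.2, 1.4]
[-6.0, -22.0, 11.0, -6.3, -1.2, 1.4]
[-6.0, -23.0, 9.0, -6.3, -1.2, 1.4]
[-6.0, -24.0, 6.0, -6.3, -1.2, 1.4]
[-7.0, -24.0, 4.0, -6.3, -1.2, 1.4]
[-7.0, -24.0, 1.0, -6.3, -1.2, 1.4]
[-8.0, -24.0, -1.0, -6.3, -1.2, 1.4]
[-9.0, -24.0, -4.0, 0.0, 0.0, 0.0]
```

Lifted, its load is 4.0 N, so μ ≈ 6.3/8.6 ≈ 0.73: the good one. Carrying it to the board.

Emit:
send_rows(
  series=[
    [[-30, 0, 0, 0, 0, 0], [-30, 0, 0, 0, 0, 0], [-4, -4, 24, -6.3, -1.2, 1.4], [-4, -7, 24, -6.3, -1.2, 1.4], [-4, -9, 23, -6.3, -1.2, 1.4], [-4, -12, 22, -6.3, -1.2, 1.4], [-4, -14, 21, -6.3, -1.2, 1.4], [-4, -16, 19, -6.3, -1.2, 1.4], [-4, -18, 17, -6.3, -1.2, 1.4], [-4, -20, 16, -6.3, -1.2, 1.4]],
  ],
)

```text
t: 13.75
tool_pos: [0.4661, -0.1789, 0.2048]
tcp_rot: [[0.218, 0.689, 0.691], [-0.073, 0.718, -0.692], [-0.973, 0.101, 0.207]]
force: [-0.1, 0.0, -4.1]
width: 0.0433
```

Emit:
send_rows(
  series=[
    [[-4, -21, 13, -6.3, -1.2, 1.4], [-4, -22, 11, -6.3, -1.2, 1.4], [-4, -23, 9, -6.3, -1.2, 1.4], [-4, -24, 6, -6.3, -1.2, 1.4], [-4, -24, 4, -6.3, -1.2, 1.4], [-4, -24, 1, -6.3, -1.2, 1.4], [-4, -24, -1, -6.3, -1.2, 1.4], [-4, -24, -4, 0, 0, 0], [0, 0, 0, 0, 0, 0]],
  ],
)

```text
t: 14.5
tool_pos: [0.4174, -0.3376, 0.2235]
tcp_rot: [[0.373, 0.144, 0.917], [-0.006, 0.988, -0.153], [-0.928, 0.052, 0.369]]
force: [-0.0, -0.9, -4.1]
width: 0.0436
```

```bash
python3 - <<'E'
from h import *
np.set_printoptions(precision=4,suppress=True)
s=arm.read_state(); print(s['t'],s['tool_pos'],s['force'],s['width'],s['joint_positions'])
u,b,n=board(); d=s['tool_pos']-ST; print('along u,b,n',d@u,d@b,d@n)
rows(ST+n*.06,Rboard(),2)
E
```

```text
14.5 [ 0.4174 -0.3376  0.2235] [-0.0379 -0.9169 -4.0685] 0.04357798601333934 [-60.9999  21.6348 108.0074  28.4666  42.6755 -71.9634]
along u,b,n 0.003831994892286881 0.04321584176709691 0.11095158571331236
[26.0, -21.0, 4.0, -5.8, -1.5, 0.9]
[26.0, -21.0, 1.0, -5.8, -1.5, 0.9]
```

Emit:
send_rows(
  series=[
    [[6, -14, 3, -3.9, -1, 0.6], [6, -14, 2, -3.9, -1, 0.6], [6, -14, 1, -3.9, -1, 0.6], [0, 0, 0, 0, 0, 0], [0, 0, 0, 0, 0, 0]],
  ],
)

```text
t: 14.92
tool_pos: [0.4274, -0.3741, 0.2069]
tcp_rot: [[0.42, -0.058, 0.905], [0.031, 0.998, 0.05], [-0.907, 0.007, 0.422]]
force: [-1.1, -0.1, -4.8]
width: 0.0429
```

```bash
python3 - <<'E'
from h import *
np.set_printoptions(precision=4,suppress=True)
im=cams.get_image('scene'); cv2.imwrite('pics/s3.png',cv2.resize(im[170:320,100:260],None,fx=4,fy=4,interpolation=cv2.INTER_CUBIC))
im=cams.get_image('top'); cv2.imwrite('pics/t3.png',cv2.resize(im[160:310,270:420],None,fx=4,fy=4,interpolation=cv2.INTER_CUBIC))
s=arm.read_state(); print(s['t'],s['tool_pos'],s['force'],s['width'],s['joint_positions'])
u,b,n=board(); d=s['tool_pos']-ST; print('along u,b,n',d@u,d@b,d@n)
rows(ST+n*.04,Rboard(),3)
E
```

```text
15.0167 [ 0.4277 -0.3729  0.2078] [ 0.4698  0.6208 -4.3223] 0.04315105870964262 [-63.9633  25.855  104.8543  33.8317  44.7439 -90.7788]
along u,b,n 0.004910765528684985 0.007398739533302308 0.09318239340865354
[18.0, -3.0, -2.0, 0.1, -0.0, -0.2]
[18.0, -3.0, -2.0, 0.1, -0.0, -0.2]
[18.0, -3.0, -2.0, 0.1, -0.0, -0.2]
```

View pics/s3.png

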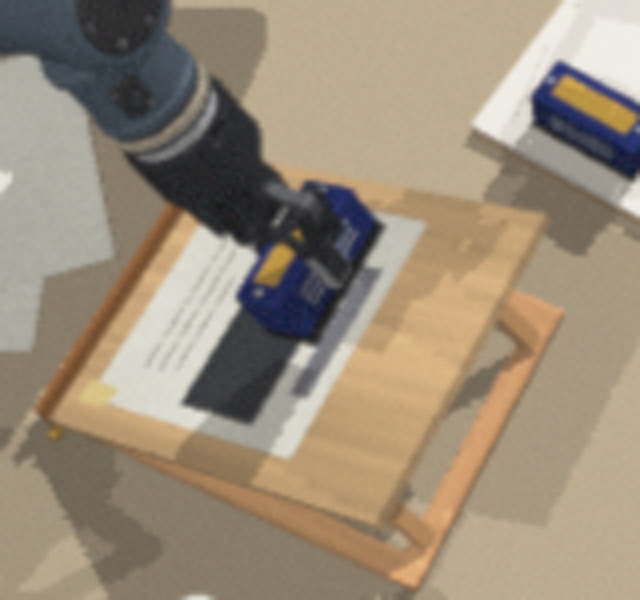

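View pics/t3.png

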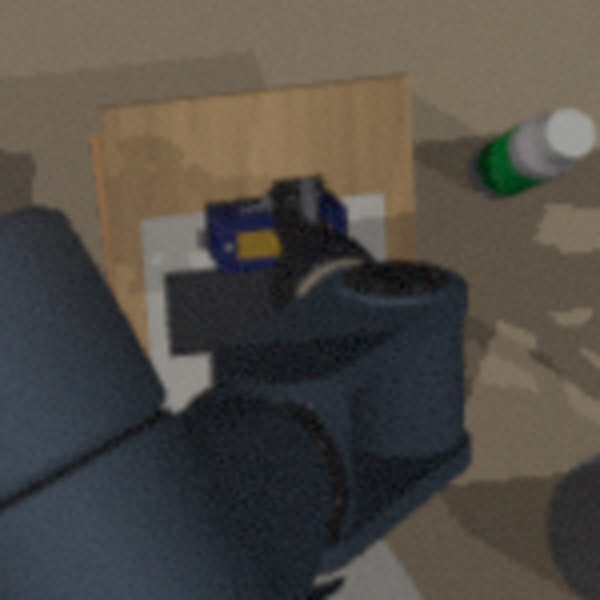

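The weight hangs square above the sheet's top edge (scene crop ~310,260; top crop ~275,230), parallel to the edge. Lowering it.

Emit:
send_rows(
  series=[
    [[18, -3, -2, 0, 0, 0], [18, -2, -2, 0, 0, 0], [13, -2, -1, 0, 0, 0], [4, 0, 0, 0, 0, 0], [0, 0, 0, 0, 0, 0]],
  ],
)

```text
t: 15.43
tool_pos: [0.4467, -0.3789, 0.158]
tcp_rot: [[0.422, -0.061, 0.905], [0.03, 0.998, 0.053], [-0.906, 0.005, 0.423]]
force: [0.5, 0.4, -3.9]
width: 0.0433
```

```bash
python3 - <<'E'
from h import *
np.set_printoptions(precision=4,suppress=True)
s=arm.read_state(); print(s['t'],s['tool_pos'],s['force'],s['width'])
u,b,n=board(); d=s['tool_pos']-ST; print('along u,b,n',d@u,d@b,d@n)
rows(ST+n*.03,Rboard(),1)
E
```

```text
15.4333 [ 0.4467 -0.3789  0.158 ] [ 0.526   0.3836 -3.9257] 0.04333803954870533
along u,b,n 0.0006861915083988785 0.00047960429700090695 0.04013556122677429
[10.0, -1.0, -1.0, 0.3, 0.0, -0.5]
```

Emit:
send_rows(
  series=[
    [[3, 0, 0, 0, 0, -0.4], [2, 0, 0, 0, 0, 0], [1, 0, 0, 0, 0, 0], [0, 0, 0, 0, 0, 0]],
  ],
)

```text
t: 15.77
tool_pos: [0.4493, -0.3806, 0.1539]
tcp_rot: [[0.424, -0.057, 0.904], [0.02, 0.998, 0.054], [-0.906, -0.005, 0.424]]
force: [0.2, -0.6, -4.2]
width: 0.0432
```

Emit:
send_rows(
  series=[
    [[1, 0, 0, 0, 0, 0], [1, 0, 0, 0, 0, 0], [0, 0, 0, 0, 0, 0]],
  ],
)

```text
t: 16.02
tool_pos: [0.45, -0.3807, 0.1517]
tcp_rot: [[0.424, -0.057, 0.904], [0.02, 0.998, 0.054], [-0.906, -0.005, 0.424]]
force: [0.1, 0.0, -3.8]
width: 0.0435
```

Emit:
send_rows(
  series=[
    [[1, 0, 0, 0, 0, 0], [1, 0, 0, 0, 0, 0], [0, 0, 0, 0, 0, 0]],
  ],
)

```text
t: 16.27
tool_pos: [0.4509, -0.3805, 0.1496]
tcp_rot: [[0.423, -0.057, 0.904], [0.02, 0.998, 0.054], [-0.906, -0.004, 0.424]]
force: [0.4, -0.3, -2.9]
width: 0.0434
```

Emit:
send_rows(
  series=[
    [[1, 0, 0, 0, 0, 0], [0, 0, 0, 0, 0, 0]],
  ],
)

```text
t: 16.43
tool_pos: [0.4513, -0.3806, 0.149]
tcp_rot: [[0.423, -0.057, 0.904], [0.02, 0.998, 0.054], [-0.906, -0.004, 0.424]]
force: [-1.6, -0.4, -1.8]
width: 0.0437
```

Emit:
send_rows(
  series=[
    [[1, 0, 0, 0, 0, 0], [0, 0, 0, 0, 0, 0]],
  ],
)

```text
t: 16.6
tool_pos: [0.4516, -0.3805, 0.1483]
tcp_rot: [[0.424, -0.057, 0.904], [0.02, 0.998, 0.054], [-0.906, -0.005, 0.424]]
force: [-2.1, 0.3, 0.8]
width: 0.0431
```

```bash
python3 - <<'E'
from h import *
np.set_printoptions(precision=4,suppress=True)
im=cams.get_image('scene'); cv2.imwrite('pics/s4.png',cv2.resize(im[170:320,100:260],None,fx=4,fy=4,interpolation=cv2.INTER_CUBIC))
s=arm.read_state(); print(s['t'],s['tool_pos'],s['force'],s['width'])
u,b,n=board(); d=s['tool_pos']-ST; print('along u,b,n',d@u,d@b,d@n)
E
```

```text
16.65 [ 0.4516 -0.3806  0.1483] [-3.045   0.1706  0.5791] 0.04340178352392992
along u,b,n 0.0009888425208373836 -0.001474898758584319 0.02930778854889547
```

View pics/s4.png

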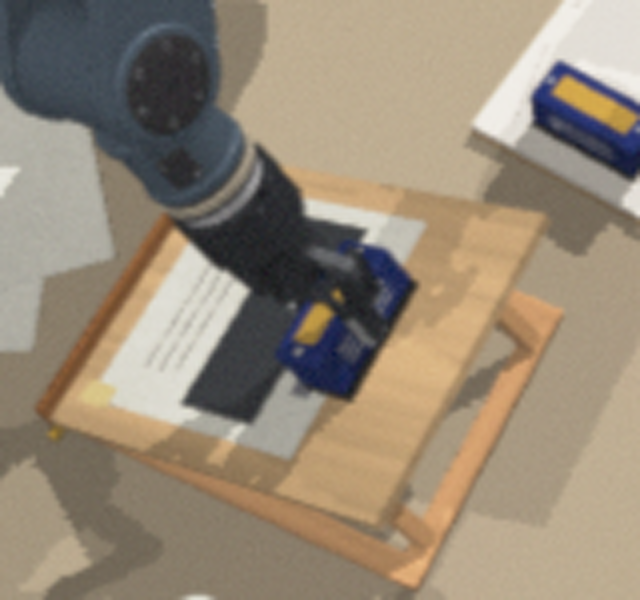

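The weight sits square across the sheet's top edge with about 5 N on the face. Releasing.

Emit:
send_rows(
  series=[
    [[0, 0, 0, 0, 0, 0], [0, 0, 0, 0, 0, 0], [0, 0, 0, 0, 0, 0], [0, 0, 0, 0, 0, 0], [-5, 0, 0, 0, 0, 0], [-20, 0, 0, 0, 0, 0], [-35, 0, 0, 0, 0, 0], [-35, 0, 0, 0, 0, 0], [0, 0, 0, 0, 0, 0]],
  ],
  jaw=78,
)

```text
t: 17.4
tool_pos: [0.4114, -0.3853, 0.2397]
tcp_rot: [[0.427, -0.055, 0.902], [0.011, 0.998, 0.056], [-0.904, -0.014, 0.427]]
force: [-0.0, -0.3, 0.0]
width: 0.0664
```

```bash
python3 - <<'E'
from h import *
np.set_printoptions(precision=4,suppress=True)
im=cams.get_image('scene'); cv2.imwrite('pics/s5.png',cv2.resize(im[170:320,100:260],None,fx=4,fy=4,interpolation=cv2.INTER_CUBIC))
s=arm.read_state(); print(s['t'],s['tool_pos'],s['force'],s['width'],s['joint_positions'])
rows([.4995,-.1055,.16],Rdown(-4.3),16,15)
E
```

```text
17.45 [ 0.4115 -0.3844  0.2376] [ 0.0387  0.9849 -0.3395] 0.0666187904405196 [-66.2273  22.7648 103.9976  32.1626  47.9888 -90.3159]
[7.0, 17.0, 4.0, 6.4, 1.3, -1.4]
[6.0, 18.0, 2.0, 6.4, 1.3, -1.4]
[6.0, 18.0, 0.0, 6.4, 1.3, -1.4]
[6.0, 18.0, -2.0, 6.4, 1.3, -1.4]
[5.0, 18.0, -4.0, 6.4, 1.3, -1.4]
[5.0, 17.0, -5.0, 6.4, 1.3, -1.4]
[5.0, 17.0, -7.0, 6.4, 1.3, -1.4]
[4.0, 16.0, -9.0, 6.4, 1.3, -1.4]
[4.0, 15.0, -11.0, 6.4, 1.3, -1.4]
[4.0, 14.0, -12.0, 6.4, 1.3, -1.4]
[4.0, 13.0, -13.0, 6.4, 1.3, -1.4]
[4.0, 11.0, -15.0, 6.4, 1.3, -1.4]
[4.0, 10.0, -16.0, 6.4, 1.3, -1.4]
[4.0, 8.0, -17.0, 6.4, 1.3, -1.4]
[5.0, 6.0, -17.0, 6.4, 1.3, -1.4]
[5.0, 4.0, -18.0, 0.0, 0.0, 0.0]
```

View pics/s5.png

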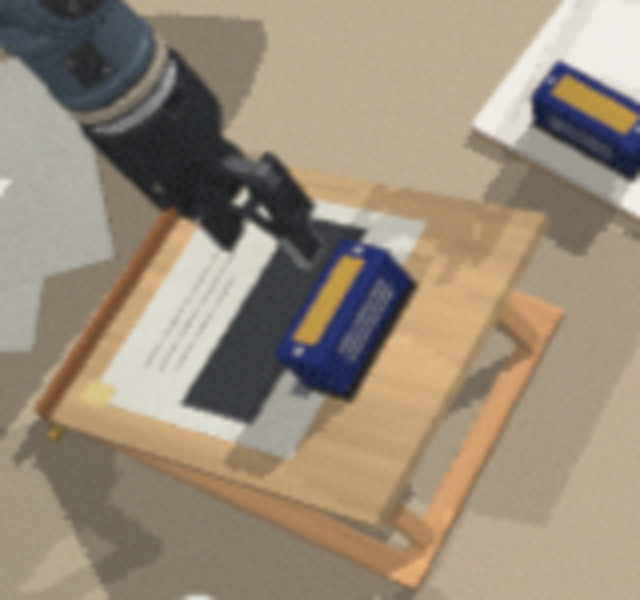

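Released; it stays put at the sheet's top edge (crop ~348,315). Now the right-hand glazed weight.

Emit:
send_rows(
  series=[
    [[2, 17, 4, 6.4, 1.3, -1.4], [2, 18, 2, 6.4, 1.3, -1.4], [2, 18, 0, 6.4, 1.3, -1.4], [2, 18, -2, 6.4, 1.3, -1.4], [2, 18, -4, 6.4, 1.3, -1.4], [2, 17, -5, 6.4, 1.3, -1.4], [3, 17, -7, 6.4, 1.3, -1.4], [4, 16, -9, 6.4, 1.3, -1.4], [4, 15, -11, 6.4, 1.3, -1.4], [4, 14, -12, 6.4, 1.3, -1.4]],
  ],
)

```text
t: 18.28
tool_pos: [0.4473, -0.2186, 0.2106]
tcp_rot: [[0.159, 0.832, 0.532], [-0.078, 0.547, -0.833], [-0.984, 0.091, 0.152]]
force: [0.2, -0.7, -0.8]
width: 0.0666
```

Emit:
send_rows(
  series=[
    [[4, 13, -13, 6.4, 1.3, -1.4], [4, 11, -15, 6.4, 1.3, -1.4], [4, 10, -16, 6.4, 1.3, -1.4], [4, 8, -17, 6.4, 1.3, -1.4], [5, 6, -17, 6.4, 1.3, -1.4], [5, 4, -18, 0, 0, 0], [0, 0, 0, 0, 0, 0]],
  ],
)

```text
t: 18.87
tool_pos: [0.4705, -0.1093, 0.1804]
tcp_rot: [[0.01, 1.0, 0.024], [-0.005, 0.024, -1.0], [-1.0, 0.01, 0.005]]
force: [-0.9, 1.0, -0.5]
width: 0.0665
```

```bash
python3 - <<'E'
from h import *
np.set_printoptions(precision=4,suppress=True)
s=arm.read_state(); print(s['t'],s['tool_pos'],s['force'],s['width'],s['joint_positions'])
rows([.4995,-.1055,.10],Rdown(-4.3),4)
E
```

```text
18.8667 [ 0.4705 -0.1093  0.1804] [-0.9359  1.0154 -0.4992] 0.06652920262508473 [-26.3633  25.2421 106.519   -0.0041  47.5885  62.279 ]
[20.0, 7.0, -1.0, 1.4, 0.1, -0.1]
[20.0, 7.0, -1.0, 1.4, 0.1, -0.1]
[20.0, 7.0, -1.0, 1.4, 0.1, -0.1]
[20.0, 7.0, -1.0, 1.4, 0.1, -0.1]
```

Emit:
send_rows(
  series=[
    [[20, 7, -1, 1.4, 0, 0], [20, 7, -1, 1.4, 0, 0], [20, 7, -1, 1.4, 0, 0], [20, 7, -1, 1.4, 0, 0], [0, 0, 0, 0, 0, 0], [0, 0, 0, 0, 0, 0]],
  ],
)

```text
t: 19.37
tool_pos: [0.4996, -0.1096, 0.1015]
tcp_rot: [[0.011, 0.997, -0.076], [-0.007, -0.076, -0.997], [-1.0, 0.011, 0.006]]
force: [-0.4, -0.4, -0.3]
width: 0.0663
```

```bash
python3 - <<'E'
from h import *
rows([.4995,-.1055,.041],Rdown(-4.3),1)
E
```

```text
[60.0, -1.0, -4.0, -0.0, 0.4, -0.7]
```

Emit:
send_rows(
  series=[
    [[25, 0, -3, 0, 0.4, -0.7], [20, 0, 0, 0, 0, 0], [11, 0, 0, 0, 0, 0], [4, 0, 0, 0, 0, 0], [0, 0, 0, 0, 0, 0]],
  ],
)

```text
t: 19.78
tool_pos: [0.5007, -0.107, 0.0426]
tcp_rot: [[0.002, 0.997, -0.077], [-0.0, -0.077, -0.997], [-1.0, 0.002, 0.0]]
force: [-0.2, -0.4, -0.6]
width: 0.0664
```

Emit:
send_rows(
  series=[
    [[0, 0, 0, 0, 0, 0], [0, 0, 0, 0, 0, 0], [0, 0, 0, 0, 0, 0], [0, 0, 0, 0, 0, 0], [0, 0, 0, 0, 0, 0], [0, 0, 0, 0, 0, 0]],
  ],
  jaw=0,
)

```text
t: 20.28
tool_pos: [0.5016, -0.1072, 0.0432]
tcp_rot: [[0.004, 0.997, -0.077], [-0.001, -0.077, -0.997], [-1.0, 0.004, 0.001]]
force: [-0.3, -0.2, 3.5]
width: 0.0435
```

Emit:
send_rows(
  series=[
    [[-10, 0, 0, 0, 0, 0], [-30, 0, 0, 0, 0, 0], [-35, 0, 0, 0, 0, 0], [-35, 0, 0, 0, 0, 0], [0, 0, 0, 0, 0, 0]],
  ],
)

```text
t: 20.7
tool_pos: [0.504, -0.1081, 0.1583]
tcp_rot: [[0.013, 0.997, -0.077], [-0.005, -0.077, -0.997], [-1.0, 0.013, 0.004]]
force: [1.7, -0.5, -2.5]
width: 0.0434
```

```bash
python3 - <<'E'
from h import *
np.set_printoptions(precision=4,suppress=True)
s=arm.read_state(); print(s['t'],s['tool_pos'],s['force'],s['width'],s['joint_positions'])
T=np.array([.4332,.3573,0]); h=np.radians(-6.3); e=np.array([np.cos(h),np.sin(h),0])
print(T+e*.058,T-e*.058)
rows(T-e*.058+[0,0,.12],Rdown(-6.3),14)
E
```

```text
20.7 [ 0.504  -0.1081  0.1583] [ 1.7455 -0.4697 -2.4601] 0.043363720018636615 [-24.5586  29.3243 103.2066   0.0536  46.6805  69.799 ]
[0.4908 0.3509 0.    ] [0.3756 0.3637 0.    ]
[2.0, -12.0, -33.0, 0.1, 0.0, -0.1]
[2.0, -12.0, -33.0, 0.1, 0.0, -0.1]
[2.0, -12.0, -33.0, 0.1, 0.0, -0.1]
[3.0, -12.0, -33.0, 0.1, 0.0, -0.1]
[3.0, -12.0, -33.0, 0.1, 0.0, -0.1]
[3.0, -12.0, -33.0, 0.1, 0.0, -0.1]
[3.0, -12.0, -33.0, 0.1, 0.0, -0.1]
[3.0, -12.0, -33.0, 0.1, 0.0, -0.1]
[3.0, -12.0, -33.0, 0.1, 0.0, -0.1]
[3.0, -12.0, -33.0, 0.1, 0.0, -0.1]
[3.0, -13.0, -33.0, 0.1, 0.0, -0.1]
[3.0, -13.0, -33.0, 0.1, 0.0, -0.1]
[3.0, -13.0, -33.0, 0.1, 0.0, -0.1]
[3.0, -13.0, -33.0, 0.1, 0.0, -0.1]
```

Emit:
send_rows(
  series=[
    [[0, -12, -33, 0, 0, 0], [0, -12, -33, 0, 0, 0], [0, -12, -33, 0, 0, 0], [0, -12, -33, 0, 0, 0], [0, -12, -33, 0, 0, 0], [0, -12, -33, 0.4, 0, 0], [0, -12, -33, 0.4, 0, 0], [0, -12, -33, 0.4, 0, 0], [0, -12, -33, 0.4, 0, 0], [0, -12, -33, 0.4, 0, 0]],
  ],
)

```text
t: 21.53
tool_pos: [0.4072, 0.2333, 0.1516]
tcp_rot: [[0.0, 0.994, -0.112], [-0.001, -0.112, -0.994], [-1.0, 0.0, 0.001]]
force: [0.2, 0.1, -3.0]
width: 0.0433
```

Emit:
send_rows(
  series=[
    [[0, -13, -33, 0, 0, 0], [0, -13, -33, 0, 0, 0], [0, -13, -33, 0, 0, 0], [0, -13, -33, 0, 0, -0.7], [0, 0, 0, 0, 0, 0], [0, 0, 0, 0, 0, 0], [0, 0, 0, 0, 0, 0]],
  ],
)

```text
t: 22.12
tool_pos: [0.371, 0.3682, 0.1512]
tcp_rot: [[-0.012, 0.994, -0.111], [-0.001, -0.111, -0.994], [-1.0, -0.012, 0.002]]
force: [0.2, 0.4, -3.0]
width: 0.0434
```

```bash
python3 - <<'E'
from h import *
np.set_printoptions(precision=4,suppress=True)
s=arm.read_state(); print(s['t'],s['tool_pos'],s['force'],s['width'],s['joint_positions'])
rows([.3756,.3637,.045],Rdown(-6.3),1)
im=cams.get_image('scene'); cv2.imwrite('pics/s6.png',cv2.resize(im[30:180,220:380],None,fx=4,fy=4,interpolation=cv2.INTER_CUBIC))
E
```

```text
22.1167 [0.371  0.3682 0.1512] [ 0.1592  0.43   -3.0021] 0.043396424441866616 [ 32.3575  30.7991 101.6032   0.416   48.2002 128.43  ]
[106.0, 6.0, 4.0, -0.1, 0.1, 0.7]
```

View pics/s6.png

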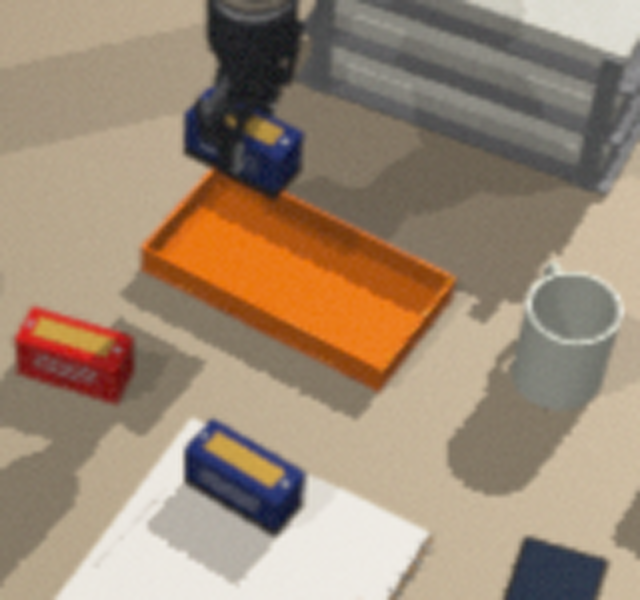

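Emit:
send_rows(
  series=[
    [[20, 3, 2, 0, 0, 0.7], [25, 3, 2, 0, 0, 0], [25, 0, 0, 0, 0, 0], [20, 0, 0, 0, 0, 0], [12, 0, 0, 0, 0, 0], [5, 0, 0, 0, 0, 0], [3, 0, 0, 0, 0, 0], [0, 0, 0, 0, 0, 0]],
  ],
)

```text
t: 22.83
tool_pos: [0.378, 0.3635, 0.0418]
tcp_rot: [[0.002, 0.994, -0.113], [-0.001, -0.113, -0.994], [-1.0, 0.002, 0.001]]
force: [-1.0, -0.1, -2.6]
width: 0.0433
```

Emit:
send_rows(
  series=[
    [[2, 0, 0, 0, 0, 0], [1, 0, 0, 0, 0, 0], [0, 0, 0, 0, 0, 0]],
  ],
)

```text
t: 23.08
tool_pos: [0.378, 0.3644, 0.0396]
tcp_rot: [[0.004, 0.994, -0.112], [0.0, -0.112, -0.994], [-1.0, 0.003, -0.001]]
force: [-0.3, 0.4, -3.0]
width: 0.0433
```

Emit:
send_rows(
  series=[
    [[1, 0, 0, 0, 0, 0], [1, 0, 0, 0, 0, 0], [1, 0, 0, 0, 0, 0], [0, 0, 0, 0, 0, 0]],
  ],
)

```text
t: 23.42
tool_pos: [0.3777, 0.3645, 0.0361]
tcp_rot: [[0.003, 0.994, -0.112], [-0.0, -0.112, -0.994], [-1.0, 0.003, -0.0]]
force: [-0.2, 1.4, -0.3]
width: 0.0433
```

Emit:
send_rows(
  series=[
    [[1, 0, 0, 0, 0, 0], [0, 0, 0, 0, 0, 0]],
  ],
)

```text
t: 23.58
tool_pos: [0.3777, 0.3645, 0.0353]
tcp_rot: [[0.003, 0.994, -0.112], [-0.0, -0.112, -0.994], [-1.0, 0.003, -0.0]]
force: [-0.8, 0.0, 2.7]
width: 0.0436
```

Emit:
send_rows(
  series=[
    [[0, 0, 0, 0, 0, 0], [0, 0, 0, 0, 0, 0], [0, 0, 0, 0, 0, 0], [-10, 0, 0, 0, 0, 0], [-30, 0, 0, 0, 0, 0], [-35, 0, 0, 0, 0, 0], [-10, 0, 0, 0, 0, 0], [0, 0, 0, 0, 0, 0]],
  ],
  jaw=78,
)

```text
t: 24.25
tool_pos: [0.3792, 0.3655, 0.1234]
tcp_rot: [[0.009, 0.994, -0.112], [0.003, -0.112, -0.994], [-1.0, 0.008, -0.004]]
force: [0.9, 0.1, 0.2]
width: 0.0664
```

```bash
python3 - <<'E'
from h import *
np.set_printoptions(precision=4,suppress=True)
im=cams.get_image('scene'); cv2.imwrite('pics/s7.png',cv2.resize(im[30:180,220:380],None,fx=4,fy=4,interpolation=cv2.INTER_CUBIC))
hsv=cv2.cvtColor(im,cv2.COLOR_BGR2HSV)
m=cv2.inRange(hsv,(15,110,70),(32,255,255)); k,l,st,ce=cv2.connectedComponentsWithStats(m)
for i in range(1,k):
    if 40<st[i,4]<200 and st[i,1]<230:
        W=np.array([on_plane('scene',p,.062)[:2] for p in np.argwhere(l==i)[:,::-1].astype(float)],np.float32); r=cv2.minAreaRect(W); print(st[i],W.mean(0),r)
s=arm.read_state(); print(s['t'],s['tool_pos'],s['force'],s['width'],s['joint_positions'])
rows([.4979,.1195,.11],Rdown(-8.7),9)
E
```

```text
[273  79  17  11  73] [0.379  0.3588] ((0.37936365604400635, 0.35859668254852295), (0.018254362046718597, 0.06648574024438858), 81.23992156982422)
[229 110  19   9  75] [0.3078 0.168 ] ((0.30801716446876526, 0.16808517277240753), (0.0660332590341568, 0.01708870939910412), 6.399739742279053)
[272 139  19  12  92] [0.5001 0.1194] ((0.49937063455581665, 0.1194421648979187), (0.018392100930213928, 0.06807468831539154), 82.19863891601562)
24.3 [0.3782 0.3648 0.1216] [-0.0877 -0.3899 -0.0012] 0.06633272524311914 [ 31.8294  33.59   102.9181  -0.1471  43.1672 128.3461]
[1.0, 16.0, 26.0, 0.3, -0.0, -0.0]
[1.0, 16.0, 26.0, 0.3, -0.0, -0.0]
[1.0, 16.0, 25.0, 0.3, -0.0, -0.0]
[1.0, 17.0, 25.0, 0.3, -0.0, -0.0]
[1.0, 17.0, 25.0, 0.3, -0.0, -0.0]
[1.0, 17.0, 25.0, 0.3, -0.0, -0.0]
[1.0, 17.0, 25.0, 0.3, -0.0, -0.0]
[1.0, 17.0, 25.0, 0.3, -0.0, -0.0]
[1.0, 17.0, 25.0, 0.3, -0.0, -0.0]
```

View pics/s7.png

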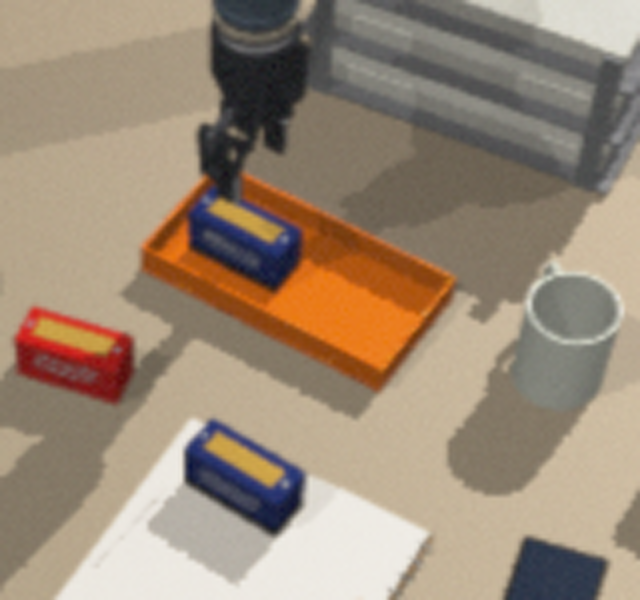

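The first glazed weight is flat in the tray's near half (crop 245,235), with room beyond it. The last one is at crop 245,470.

Emit:
send_rows(
  series=[
    [[0, 16, 26, 0.3, 0, 0], [0, 16, 26, 0.3, 0, 0], [0, 16, 25, 0.3, 0, 0], [0, 17, 25, 0.3, 0, 0], [1, 17, 25, 0.3, 0, 0], [1, 17, 25, 0.3, 0, 0], [1, 17, 25, 0.3, 0, 0], [1, 17, 25, 0.3, 0, 0], [1, 17, 25, 0, 0, 0], [0, 0, 0, 0, 0, 0]],
  ],
)

```text
t: 25.13
tool_pos: [0.4986, 0.1152, 0.1139]
tcp_rot: [[0.003, 0.987, -0.158], [-0.002, -0.158, -0.987], [-1.0, 0.004, 0.001]]
force: [0.8, 0.2, -0.5]
width: 0.0665
```

Emit:
send_rows(
  series=[
    [[0, 0, 0, 0, 0, 0], [0, 0, 0, 0, 0, 0]],
  ],
)

```text
t: 25.3
tool_pos: [0.4946, 0.1195, 0.1142]
tcp_rot: [[-0.001, 0.988, -0.154], [-0.0, -0.154, -0.988], [-1.0, -0.001, 0.0]]
force: [-0.8, 0.5, 0.5]
width: 0.0665
```

```bash
python3 - <<'E'
from h import *
rows([.4985,.1195,.041],Rdown(-8.7),1)
E
```

```text
[73.0, 4.0, -1.0, -0.2, 0.0, 0.1]
```

Emit:
send_rows(
  series=[
    [[20, 3, 0, 0, 0, 0], [30, 1, 0, 0, 0, 0], [17, 0, 0, 0, 0, 0], [5, 0, 0, 0, 0, 0], [0, 0, 0, 0, 0, 0]],
  ],
)

```text
t: 25.72
tool_pos: [0.498, 0.1199, 0.0419]
tcp_rot: [[-0.002, 0.988, -0.151], [-0.001, -0.151, -0.988], [-1.0, -0.002, 0.001]]
force: [-0.4, -0.6, 0.4]
width: 0.0669
```

Emit:
send_rows(
  series=[
    [[0, 0, 0, 0, 0, 0], [0, 0, 0, 0, 0, 0], [0, 0, 0, 0, 0, 0], [0, 0, 0, 0, 0, 0], [0, 0, 0, 0, 0, 0], [0, 0, 0, 0, 0, 0]],
  ],
  jaw=0,
)

```text
t: 26.22
tool_pos: [0.5006, 0.1189, 0.0441]
tcp_rot: [[0.004, 0.988, -0.153], [-0.0, -0.153, -0.988], [-1.0, 0.004, -0.0]]
force: [-0.1, 0.8, 2.0]
width: 0.0435
```

Emit:
send_rows(
  series=[
    [[-10, 0, 0, 0, 0, 0], [-30, 0, 0, 0, 0, 0], [-35, 0, 0, 0, 0, 0], [-35, 0, 0, 0, 0, 0], [0, 0, 0, 0, 0, 0]],
  ],
)

```text
t: 26.63
tool_pos: [0.5036, 0.1188, 0.1595]
tcp_rot: [[0.015, 0.988, -0.153], [-0.001, -0.153, -0.988], [-1.0, 0.015, -0.002]]
force: [0.9, 0.4, -2.1]
width: 0.0436
```

```bash
python3 - <<'E'
from h import *
rows([.4965,.351,.15],Rdown(-6.3),7)
E
```

```text
[1.0, -6.0, -33.0, -0.4, -0.0, -0.1]
[1.0, -6.0, -33.0, -0.4, -0.0, -0.1]
[1.0, -6.0, -33.0, -0.4, -0.0, -0.1]
[1.0, -5.0, -33.0, -0.4, -0.0, -0.1]
[1.0, -5.0, -33.0, -0.4, -0.0, -0.1]
[1.0, -5.0, -33.0, -0.4, -0.0, -0.1]
[1.0, -5.0, -33.0, -0.4, -0.0, -0.1]
```

Emit:
send_rows(
  series=[
    [[0, -6, -33, -0.4, 0, 0], [0, -6, -33, -0.4, 0, 0], [0, -6, -33, -0.4, 0, 0], [0, -5, -33, -0.4, 0, 0], [0, -5, -33, -0.4, 0, 0], [0, -5, -33, -0.4, 0, 0], [0, -5, -33, 0, 0, 0], [0, 0, 0, 0, 0, 0], [0, 0, 0, 0, 0, 0], [0, 0, 0, 0, 0, 0]],
  ],
)

```text
t: 27.47
tool_pos: [0.4919, 0.3521, 0.1526]
tcp_rot: [[0.001, 0.994, -0.111], [-0.002, -0.111, -0.994], [-1.0, 0.001, 0.002]]
force: [0.3, -0.8, -2.1]
width: 0.0437
```

```bash
python3 - <<'E'
from h import *
rows([.4965,.351,.042],Rdown(-6.3),1)
im=cams.get_image('scene'); cv2.imwrite('pics/s8.png',cv2.resize(im[30:180,220:380],None,fx=4,fy=4,interpolation=cv2.INTER_CUBIC))
E
```

```text
[111.0, 5.0, 0.0, -0.1, 0.1, -0.0]
```

View pics/s8.png

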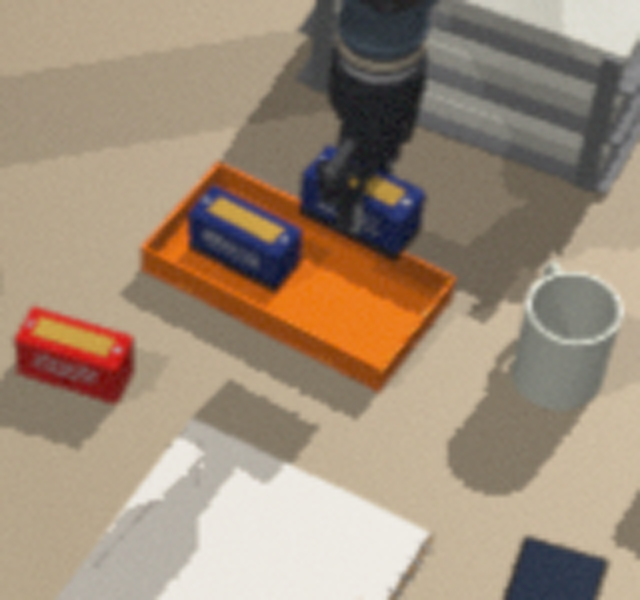

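Emit:
send_rows(
  series=[
    [[20, 3, 0, 0, 0, 0], [25, 2, 0, 0, 0, 0], [25, 0, 0, 0, 0, 0], [20, 0, 0, 0, 0, 0], [12, 0, 0, 0, 0, 0], [6, 0, 0, 0, 0, 0], [3, 0, 0, 0, 0, 0], [0, 0, 0, 0, 0, 0]],
  ],
)

```text
t: 28.18
tool_pos: [0.4985, 0.3518, 0.0424]
tcp_rot: [[0.003, 0.994, -0.113], [-0.001, -0.113, -0.994], [-1.0, 0.003, 0.0]]
force: [-0.1, -0.7, -1.8]
width: 0.0434
```

Emit:
send_rows(
  series=[
    [[2, 0, 0, 0, 0, 0], [1, 0, 0, 0, 0, 0], [1, 0, 0, 0, 0, 0], [0, 0, 0, 0, 0, 0]],
  ],
)

```text
t: 28.52
tool_pos: [0.4983, 0.3524, 0.0389]
tcp_rot: [[0.003, 0.994, -0.112], [-0.0, -0.112, -0.994], [-1.0, 0.003, -0.0]]
force: [0.1, -0.0, -2.8]
width: 0.0433
```

Emit:
send_rows(
  series=[
    [[1, 0, 0, 0, 0, 0], [1, 0, 0, 0, 0, 0], [0, 0, 0, 0, 0, 0]],
  ],
)

```text
t: 28.77
tool_pos: [0.4983, 0.3524, 0.0366]
tcp_rot: [[0.003, 0.994, -0.112], [-0.0, -0.112, -0.994], [-1.0, 0.003, -0.0]]
force: [-0.7, -0.1, -0.0]
width: 0.0437
```

Emit:
send_rows(
  series=[
    [[1, 0, 0, 0, 0, 0], [0, 0, 0, 0, 0, 0]],
  ],
)

```text
t: 28.93
tool_pos: [0.4984, 0.3524, 0.0358]
tcp_rot: [[0.003, 0.994, -0.112], [-0.0, -0.112, -0.994], [-1.0, 0.003, -0.0]]
force: [-0.7, 0.3, 3.0]
width: 0.0437
```

Contact. I'll release, back off upward, and take a last look.

Emit:
send_rows(
  series=[
    [[0, 0, 0, 0, 0, 0], [0, 0, 0, 0, 0, 0], [0, 0, 0, 0, 0, 0], [-10, 0, 0, 0, 0, 0], [-30, 0, 0, 0, 0, 0], [-35, 0, 0, 0, 0, 0], [-35, 0, 0, 0, 0, 0], [-35, 0, 0, 0, 0, 0], [0, 0, 0, 0, 0, 0], [0, 0, 0, 0, 0, 0]],
  ],
  jaw=78,
)

```text
t: 29.77
tool_pos: [0.4992, 0.353, 0.1837]
tcp_rot: [[0.009, 0.994, -0.112], [0.002, -0.112, -0.994], [-1.0, 0.008, -0.003]]
force: [-0.1, 0.1, -0.4]
width: 0.067
```

```bash
python3 - <<'E'
from h import *
np.set_printoptions(precision=4,suppress=True)
im=cams.get_image('scene'); cv2.imwrite('pics/s9.png',cv2.resize(im[60:330,90:450],None,fx=2.2,fy=2.2,interpolation=cv2.INTER_CUBIC))
im2=cams.get_image('top'); cv2.imwrite('pics/t9.png',cv2.resize(im2[110:300,80:400],None,fx=2.5,fy=2.5,interpolation=cv2.INTER_CUBIC))
u,b,n=board()
for nm,I in (('scene',im),('top',im2)):
    m=cv2.inRange(cv2.cvtColor(I,cv2.COLOR_BGR2HSV),(15,110,70),(32,255,255)); k,l,st,ce=cv2.connectedComponentsWithStats(m)
    for i in range(1,k):
        if 40<st[i,4]<250:
            P=np.argwhere(l==i)[:,::-1].astype(float)
            B=np.array([on_plane(nm,p,nrm=n,p0=ST+n*.05)-ST for p in P]); bb=np.c_[B@u,B@b].astype(np.float32)
            T=np.array([on_plane(nm,p,.054)[:2] for p in P],np.float32)
            print(nm,st[i],'tray',cv2.minAreaRect(T),'board(u,b)',bb.mean(0),cv2.minAreaRect(bb)[1:])
s=arm.read_state(); print(s['t'],s['tool_pos'],s['force'],s['width'])
E
```

```text
scene [273  80  17  10  71] tray ((0.3761771321296692, 0.36530017852783203), (0.018206745386123657, 0.06690292805433273), 81.42009735107422) board(u,b) [0.0178 0.6441] ((0.014896659180521965, 0.08938109874725342), 62.768516540527344)
scene [301  94  18  10  73] tray ((0.4970073103904724, 0.35297539830207825), (0.01792496256530285, 0.0671042948961258), 83.76163482666016) board(u,b) [0.155  0.5777] ((0.014232185669243336, 0.08098019659519196), 64.21971893310547)
scene [229 110  19   9  76] tray ((0.30445268750190735, 0.17353378236293793), (0.06639651954174042, 0.01744142174720764), 6.878939151763916) board(u,b) [-0.085   0.5044] ((0.015991907566785812, 0.08944840729236603), 75.88452911376953)
scene [174 234  17  22 122] tray ((0.40156370401382446, -0.3429585099220276), (0.015816612169146538, 0.07513996958732605), 3.0376601219177246) board(u,b) [ 0.0032 -0.0004] ((0.01922944374382496, 0.06808461993932724), 0.05017907917499542)
scene [299 237  31  33  90] tray ((0.7652761936187744, -0.18171468377113342), (0.13956496119499207, 0.006012284196913242), 75.74606323242188) board(u,b) [0.3945 0
[... 3416 characters left out ...]
 (0.02654978632926941, 0.04651730880141258), 83.71482849121094) board(u,b) [-0.1868 -0.1008] ((0.02636391669511795, 0.049019407480955124), 87.96984100341797)
top [167 261   8  21 113] tray ((0.30269572138786316, 0.17409807443618774), (0.06719039380550385, 0.017814699560403824), 7.348833084106445) board(u,b) [-0.1242  0.5482] ((0.01714511401951313, 0.06939569860696793), 89.09136199951172)
top [339 271  14   7  45] tray ((0.2602780759334564, -0.407190203666687), (0.015670012682676315, 0.046029381453990936), 3.79886794090271) board(u,b) [-0.2016 -0.0149] ((0.017133357003331184, 0.04377108812332153), 0.8775931596755981)
29.8667 [0.497  0.3519 0.1801] [ 0.4122 -0.4252 -0.904 ] 0.06680778548445032
```

View pics/s9.png

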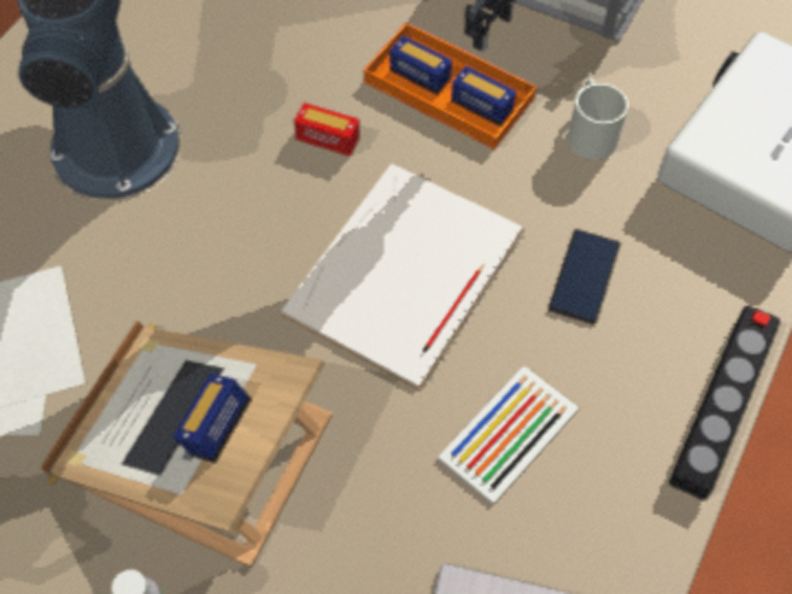

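View pics/t9.png

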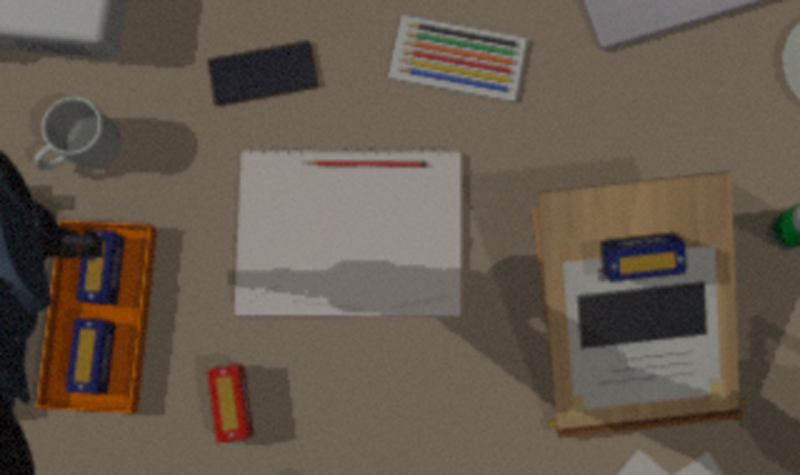

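Both cameras put the good weight within 3 mm and about 1° of the sheet's top edge. It hasn't moved since release (scene crop 213,417). Both glazed weights lie flat in the tray (420,63 and 485,95), nothing else moved, and the gripper is clear. Handing in.

```bash
python3 -c "
from rig import arm
print(arm.job_done())"
```

```text
the job is handed in; nothing more can be done
None
```

I dragged all three weights over the pad, laid the good one along the sheet's top edge, and put the other two in the tray. The job was handed in at about 30 s, with no verdict reported.

| Weight on pad | Drag (N) | Press (N) | Own weight (N) | Friction estimate |
|---|---|---|---|---|
| Middle (good) | 6.3 | 4.6 | 4.0 | about 0.73 |
| Right (glazed) | 3.4 | 7.2 | about 2.7 | about 0.3 |
| Left (glazed) | 3.6 | 7.8 | about 2.1 | about 0.35 |

- **Good weight:** both cameras put it within 3 mm and about 1° of the sheet's top edge. It had not shifted since I let go about 13 s earlier.
- **Glazed weights:** both lie flat on their soles, end to end in the orange tray.
- **Forces and other things:** no reading taken on the pad or board was above about 9 N. The last pictures show the mug, phone, pencil, pencil pack, spray can and red look-alike where they were.
- **Disagreements:** the glazed friction figures came out above the stated 0.13 to 0.21. I put that down to force-sensor offset and noise of up to 1 N, and the gap to the good weight is still clear. The middle weight's press of 4.2 to 4.8 N was just under the suggested 5 N, not counting its own weight.

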